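# Take dry backplates off the keyhole rack and press them flat in a pile

## Task

The oiled backplates on the sloping drying rack are dry. Take every one of them down (lift it up the slope until the round part of its keyhole is over the screw head, then draw it straight off; do not wrench it against the screw), lay them all flat in one squarely aligned pile on the stacking base, then lay the plain cover board squarely on the pile, and last set the steel weight upright on the cover board, centred and in line with the pile, so that they stay flat. Leave the tin and the sanding block where they are.

Things in the scene. Friction and masses are not known exactly. Their poses are not given: they have to be found in the camera images.
- plate0: oak coat-hook backplate 150 x 64 x 15 mm, 0.1 kg; may be absent. Starts hung on the rightmost screw (seen from the robot). Origin: centre of its back face; x along its length to the keyhole end, y across, z out of the front face. The keyhole goes right through: round hole 22 mm across, centred at x = 31 mm, running into a slot 10 mm wide that ends at x = 58 mm. Hung, x points up the slope.
- screw0: rightmost screw, fixed in the rack's upper batten. Origin: on its axis at the batten's face; z along it, square to the slope, outwards; x up the slope. Shank 6 mm thick and 18 mm long, head 16 mm across, 4 mm thick. A hung plate's shank is at the slot's end; it goes 24 mm up the slope to bring the round hole over the head, then 25 mm or more straight out from the slope to clear it.
- rack: fixed wooden drying rack: two battens 420 mm long and 20 mm thick; their front faces, on which the plates lie, are in one plane sloping 40 degrees, rising away from the robot. Origin on the bench, x level and away from the robot, y along the battens, z up. The plane passes 90 mm above the origin; up the slope from there the battens span +34 to +80 and -70 to -40 mm, with open space between.
- base: white melamine-faced stacking base fixed flat on the bench by two dark screws seen in its top, 150 x 64 x 24 mm, the same outline as the backplates; origin: centre of its underside, x along its length, top at z = 24 mm.
- cover: plain loose white melamine-faced cover board, 150 x 64 x 18 mm, 0.12 kg, no keyhole; starts flat on the bench. Origin: centre of its underside; x along its length, z up.
- weight: steel flattening weight, 0.75 kg: block 90 x 56 x 18 mm; over it, on two posts, a wooden bar handle 84 mm long (x) and 16 mm wide (y), 42 to 56 mm above the underside. Origin: centre of its underside; x along its length.
- tin: closed oil tin, 76 mm across, 100 mm high; origin under its centre. Not part of the job.
- sander: cork sanding block 110 x 62 x 32 mm. Not part of the job.
- plate1: another backplate, the same as plate0; may be absent. Starts hung on the second from right screw. Hung, a plate's origin lies 90 mm above the bench, over the rack's y axis.
- screw1: second from right screw, as screw0.
- plate2: another backplate, the same as plate0; may be absent. Starts hung on the second from left screw. Hung, a plate's origin lies 90 mm above the bench, over the rack's y axis.
- screw2: second from left screw, as screw0.
- plate3: another backplate, the same as plate0; may be absent. Starts hung on the leftmost screw. Hung, a plate's origin lies 90 mm above the bench, over the rack's y axis.
- screw3: leftmost screw, as screw0.
There are look-alikes about, which are no part of the job. Leave any blue or pink look-alike of the cover alone.

How it is judged (in metres and radians):
On the way, in this order (a step that is already met when the one before it is completed fails the run):
1. every backplate lies squarely in the pile on the base; cover board and weight not yet on it (horizontal distance between each of plate0, plate1, plate2, plate3 and base below 0.008 m and angle between the x axis of each of plate0, plate1, plate2, plate3 and the x axis of base, either way round below 0.1 rad and angle between the z axis of each of plate0, plate1, plate2, plate3 and the z axis of base, either way round below 0.06 rad and height (world z) of plate0 between 0.02 and 0.088 m and height (world z) of plate1 between 0.02 and 0.088 m and height (world z) of plate2 between 0.02 and 0.088 m and height (world z) of plate3 between 0.02 and 0.088 m and horizontal distance between each of cover, weight and base above 0.05 m), for 0.2 s.
2. the cover board lies squarely on the pile, the weight not yet on it (horizontal distance between each of plate0, plate1, plate2, plate3, cover and base below 0.008 m and angle between the x axis of each of plate0, plate1, plate2, plate3, cover and the x axis of base, either way round below 0.1 rad and angle between the z axis of each of plate0, plate1, plate2, plate3, cover and the z axis of base, either way round below 0.06 rad and height (world z) of plate0 between 0.02 and 0.088 m and height (world z) of plate1 between 0.02 and 0.088 m and height (world z) of plate2 between 0.02 and 0.088 m and height (world z) of plate3 between 0.02 and 0.088 m and height (world z) of cover between 0.064 and 0.107 m and horizontal distance between weight and base above 0.05 m), for 0.2 s.
3. the weight stands on the cover board (horizontal distance between each of plate0, plate1, plate2, plate3, cover and base below 0.008 m and angle between the x axis of each of plate0, plate1, plate2, plate3, cover and the x axis of base, either way round below 0.1 rad and angle between the z axis of each of plate0, plate1, plate2, plate3, cover and the z axis of base, either way round below 0.06 rad and height (world z) of plate0 between 0.02 and 0.088 m and height (world z) of plate1 between 0.02 and 0.088 m and height (world z) of plate2 between 0.02 and 0.088 m and height (world z) of plate3 between 0.02 and 0.088 m and height (world z) of cover between 0.064 and 0.107 m and horizontal distance between weight and base below 0.015 m and angle between the x axis of weight and the x axis of base, either way round below 0.17 rad and angle between weight's own z axis and vertical below 0.08 rad and height (world z) of weight between 0.082 and 0.107 m), for 0.2 s.
At the end, for the whole second after the job is handed in: all backplates lie flat in the pile on the base, the cover board flat on them: each centred within 8 mm of the base (seen from above) and within 0.1 rad of its length, either way round; the weight upright on the cover board, within 15 mm of the centre and 0.17 rad; all at rest (all of step 3 and linear speed of each of plate0, plate1, plate2, plate3, cover, weight below 0.03 m/s); the robot touches nothing.
It fails at once if the tin or the sanding block was moved more than 30 mm (distance of any of tin, sander from where it was at the start of the episode above 0.03 m).
It fails at once if a backplate was wrenched against its screw with more than 60 N (contact force between plate0 and screw0 above 60 N or contact force between plate1 and screw1 above 60 N or contact force between plate2 and screw2 above 60 N or contact force between plate3 and screw3 above 60 N).
Of plate0, plate1, plate2, plate3 only 3 to 4 are there at a start; the rules pass over those that are not, and their reading is None.
At some moment in a run one of weight, cover may be knocked a few centimetres aside while the robot is not near it.
Once in a run the grip may slacken for a moment while it holds something.
It also fails if it takes over 210 s, if anything falls off the work surface, if the arm or the gripper's body presses on something with over 40 N, if the wrist force passes 120 N, or if a joint passes its speed limit or range.

## Robot

A 6-joint arm with a two-finger parallel gripper is mounted at the origin on the work surface. World frame = base frame: x ahead of the robot, y to its left, z up, the work surface at z = 0. Lengths are in m, angles in degrees, forces in N, time in s.
With the tool pointing down it reaches from about 0.375 to 0.9 m from the base axis. Payload 3.1 kg.
Tool frame: the origin (TCP) lies at the very end of the fingers, on their centre line; the grasp point (between the pads) lies 19 mm behind it (grasp_offset is the distance from the TCP to the grasp point, in m); z points along the fingers, y is the direction in which the jaws open and shut (so a half turn about z gives the same grasp; the last joint's range is limited). The gripper opens to 87 mm and grips with 3 to 60 N. Pads are 19 mm wide; open, the fingers measure 117 mm over their backs; the gripper's body (75 mm by 190 mm) begins 51 mm behind the grasp point.
Start: joints at [66.664, 30.224, 82.088, -0, 67.689, -10.227], TCP at [0.142, 0.609, 0.223] pointing down, gripper open.
Joint ranges: [-176.69, 176.69], [-43.24, 126.21], [12.49, 139.97], [-82, 262], [0, 151.66], [-163.58, 163.58]. Speed limits (degrees/s): [159.86, 159.86, 180, 180, 180, 180].

## Interface

Orientations are given as a 3x3 rotation matrix whose columns are the frame's x, y, z axes.
In Python, from rig import * gives the robot as it stands. The module is installed in compiled form; this text tells all that it offers.
- The arm moves only by the tool play_rows, never from a script. Its argument "plan" is a list that holds one entry, the list of rows, each a list of 7 numbers: the shift along the world's x, y, z each as a share of 5 cm, from -1 to 1, then the turn, a rotation vector about the world's x, y, z each as a share of pi rad, from -1 to 1, then the gripper's target within -1 to 1 (fully open at 1, half-way at 0, shut at -1). A call has 1 to 12 rows; each row shifts and turns the commanded pose from where the row before left it; what a row does not reach is not made up. A row lasts 1/10 s, in which the tool goes at most 50 mm and 8.59 degrees, less where a joint would pass 70% of its speed; a pose out of reach is approached as far as the arm can. A call with a number of a shift or a turn outside -1 to 1 is refused whole. A call with a gripper value outside its range is refused whole. The fingers move at their own pace and stop on an object; the grip force is fixed at half the most. Time passes only in rows, so rows that do not move let the fingers close. It gives the time, the measured TCP pose, the force and the opening at its end, in the units of the state.
- read_state(): the state, without advancing time (a new reading comes with each control period).
- capture(name): name is "side" or "top" or "wrist"; returns the picture (400x640x3 uint8, red, green, blue); there is no depth.
- camera_params(name): a dict with "intrinsics" (3x3 intrinsics, pixels), "R" (3x3) and "t" (3): a world point X has camera coordinates R X + t; the wrist camera has in their place "mount" (4x4, takes a point from camera to tool coordinates, whose origin is the TCP and whose axes are the flange's). Camera axes: x right, y down, z forward; pixel columns grow to the right and rows downward; lengths in m; the calibration is good to about 2 mm. A picture is of the moment at which its call begins: read the wrist's pose just before it. camera_params takes no time and is no camera call.
- hand_in(): hands the job in, once; it reports no verdict.
The state is a dict: "time_s": time; "joint_positions": joint angles; "qvel": joint speeds; "tau": joint torques, N m; "position": TCP position; "tcp_rot": TCP orientation; "force": force on the tool from outside, world axes, zero at the start; "moment": the same for the moment, N m; "opening": opening from 0.0 (shut) to 1.0 (fully open).
Only numpy, scipy, OpenCV 4.12 (cv2) and the standard library are available. Lean on these libraries where they do the work, as an engineer would, in place of code of your own. Each camera call takes 0.05 s, during which the arm holds its last target. There are 200 camera calls.

## Working session

There is one attempt and no reset: what is moved stays moved. The work goes in short steps, Python scripts to look and compute and a tool call to move; the robot and the scene stay as the last step left them, time stands still between calls to the robot, and variables do not carry over. Pictures are saved under pics/ and viewed, about 12 in all and at most 16, crops included, and the job is handed in when it is done.

Besides the shell and the picture viewer there is one more tool, called after "Request:" by a JSON object that holds its "name" and its "arguments". play_rows: Moves the arm, as the interface text tells. Its arguments: {"type":"object","properties":{"plan":{"type":"array"}},"required":["plan"]}

```bash
mkdir -p pics; python3 - <<'E'
from rig import *
import cv2,numpy as np
for n in("top","side"):
    cv2.imwrite(f"pics/{n}0.png",capture(n)[:,:,::-1])
for n in("top","side","wrist"):
    p=camera_params(n);print(n,{k:np.round(v,4).tolist() for k,v in p.items()})
s=read_state();print(s["time_s"],s["position"],np.round(s["tcp_rot"],3).tolist(),s["opening"])
E
```

```text
top {'intrinsics': [[508.2351, 0.0, 323.4653], [0.0, 508.2351, 198.5581], [0.0, 0.0, 1.0]], 'R': [[0.0293, -0.9996, -0.0013], [-0.9763, -0.0283, -0.2144], [0.2143, 0.0075, -0.9767]], 't': [-0.1349, 0.5218, 1.7765]}
side {'intrinsics': [[432.3573, 0.0, 320.3022], [0.0, 432.3573, 203.1217], [0.0, 0.0, 1.0]], 'R': [[0.5004, -0.8657, -0.0122], [-0.4822, -0.2669, -0.8344], [0.7191, 0.4234, -0.551]], 't': [-0.3524, 0.2914, 1.2812]}
wrist {'intrinsics': [[324.676, 0.0, 322.6822], [0.0, 324.676, 199.8534], [0.0, 0.0, 1.0]], 'mount': [[0.0009, -0.9593, -0.2825, 0.0782], [1.0, 0.0012, -0.0008, 0.0007], [0.0011, -0.2824, 0.9593, -0.162], [0.0, 0.0, 0.0, 1.0]]}
0.1 [0.14143319 0.60810114 0.22167724] [[-0.974, 0.227, -0.001], [0.227, 0.974, -0.002], [0.0, -0.002, -1.0]] 1.0028039406680254
```

View pics/top0.png

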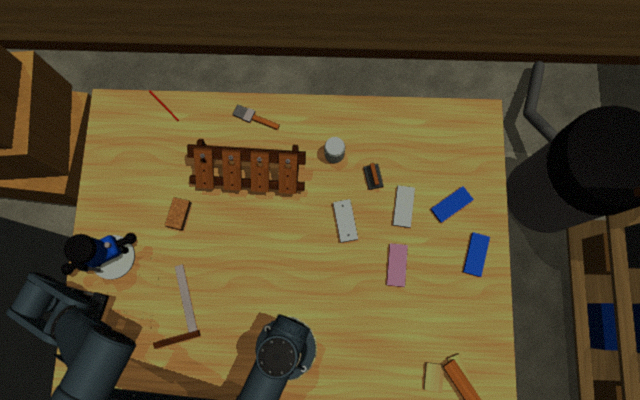

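View pics/side0.png

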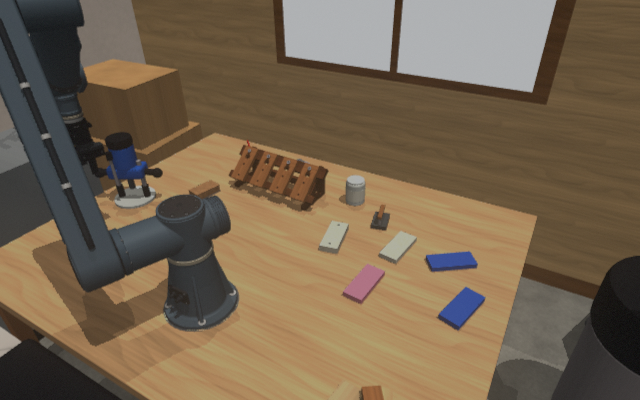

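```bash
cat > h.py <<'E'
from rig import *
import cv2,numpy as np
from scipy.spatial.transform import Rotation as Ro
def cam(n,s=None):
    p=camera_params(n);K=np.array(p["intrinsics"])
    if n=="wrist":
        s=s or read_state();T=np.eye(4);T[:3,:3]=s["tcp_rot"];T[:3,3]=s["position"]
        M=T@np.array(p["mount"]);return K,M[:3,:3],M[:3,3]
    R=np.array(p["R"]);return K,R.T,-R.T@np.array(p["t"])
def cast(c,uv,p0,n=(0,0,1)):
    K,R,o=c;uv=np.atleast_2d(np.array(uv,float));n=np.array(n,float)
    d=np.c_[uv,np.ones(len(uv))]@np.linalg.inv(K).T@R.T
    t=((np.array(p0)-o)@n)/(d@n);return o+d*t[:,None]
def proj(c,X):
    K,R,o=c;q=(np.atleast_2d(X)-o)@R@K.T;return q[:,:2]/q[:,2:]
def blobs(m,amin):
    m=cv2.morphologyEx(m.astype(np.uint8),cv2.MORPH_OPEN,np.ones((3,3)))
    cs,_=cv2.findContours(m,cv2.RETR_EXTERNAL,cv2.CHAIN_APPROX_NONE)
    return [c for c in cs if cv2.contourArea(c)>amin]
def rectpose(c,cont,z):
    P=cast(c,cont[:,0,:],(0,0,z))[:,:2].astype(np.float32)
    (x,y),(w,h),a=cv2.minAreaRect(P)
    if w<h:w,h,a=h,w,a+90
    return np.round([x,y],4),np.round([w,h],4),round((a+90)%180-90,1)
def st():
    s=read_state();e=Ro.from_matrix(s["tcp_rot"])
    print("t",round(s["time_s"],2),"p",np.round(s["position"],4),"z",np.round(np.array(s["tcp_rot"])[:,2],3),"y",np.round(np.array(s["tcp_rot"])[:,1],3),"F",np.round(s["force"],1),"op",round(s["opening"]*87,1),"q",np.round(s["joint_positions"],1))
    return s
E
python3 - <<'E'
from h import *
im=cv2.imread("pics/top0.png");c=cam("top")
hsv=cv2.cvtColor(im,cv2.COLOR_BGR2HSV)
m=(hsv[...,1]<60)&(hsv[...,2]>120)
for b in blobs(m,100):
    M=cv2.boundingRect(b)
    if 300<M[0]<480 and 100<M[1]<300: print("white",M,rectpose(c,b,0.02))
for n,uv,z in[("tin",(335,145),.1),("weight",(374,170),.05),("sander",(178,212),.03),("p3",(204,170),.1),("p0",(289,175),.1),("p0top",(289,155),.138),("p0bot",(289,194),.04),("p3bot",(204,191),.04),("p3top",(204,150),.138)]:
    print(n,np.round(cast(c,uv,(0,0,z))[0],3))
cr=cv2.resize(im[90:290,150:450],None,fx=2.6,fy=2.6,interpolation=cv2.INTER_CUBIC)
cv2.imwrite("pics/crop0.png",cr)
E
```

```text
white (334, 200, 24, 41) (array([ 0.4562, -0.2005]), array([0.1486, 0.0623]), 12.1)
white (394, 186, 21, 41) (array([ 0.5159, -0.4149]), array([0.1479, 0.0627]), -6.7)
white (326, 137, 19, 18) (array([ 0.7394, -0.1568]), array([0.0678, 0.0671]), -88.3)
tin [ 0.715 -0.156  0.1  ]
weight [ 0.639 -0.302  0.05 ]
sander [0.466 0.408 0.03 ]
p3 [0.608 0.309 0.1  ]
p0 [0.598 0.005 0.1  ]
p0top [0.661 0.005 0.138]
p0bot [0.543 0.007 0.04 ]
p3bot [0.545 0.318 0.04 ]
p3top [0.67  0.305 0.138]
```

View pics/crop0.png

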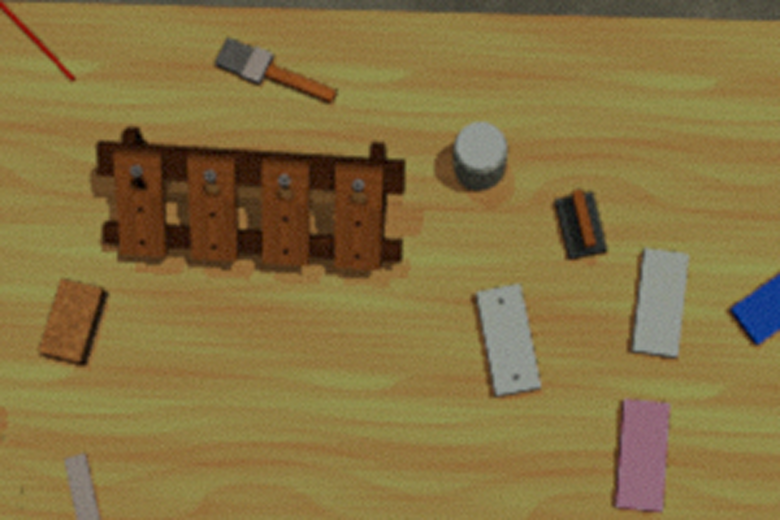

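Request:
{"name": "play_rows", "arguments": {"plan": [[[0.61,-0.755,0.05,0,0,0.031,1],[0.61,-0.755,0.05,0,0,0.031,1],[0.61,-0.755,0.05,-0.0015,-0.0444,0,1],[0.61,-0.755,0.05,-0.0015,-0.0444,0,1],[0.61,-0.755,0.05,-0.0015,-0.0444,0,1],[0.61,-0.755,0.05,-0.0015,-0.0444,0,1],[0.61,-0.755,0.05,-0.0015,-0.0444,0,1],[0.61,-0.755,0.05,0,0,0,1],[0.61,-0.755,0.05,0,0,0,1],[0.61,-0.755,0.05,0,0,0,1],[0.61,-0.755,0.05,0,0,0,1],[0.61,-0.755,0.05,0,0,0,1]]]}}

```text
time_s: 1.3
position: [0.4901, 0.1784, 0.2506]
tcp_rot: [[-0.805, 0.045, 0.592], [0.033, 0.999, -0.03], [-0.592, -0.005, -0.806]]
force: [-0.5, 0.4, -0.2]
opening: 1.003
```

Request:
{"name": "play_rows", "arguments": {"plan": [[[0,0,0,0,0,0,1],[0,0,0,0,0,0,1],[0,0,0,0,0,0,1],[0,0,0,0,0,0,1]]]}}

```text
time_s: 1.7
position: [0.4877, 0.182, 0.2501]
tcp_rot: [[-0.806, 0.041, 0.59], [0.03, 0.999, -0.028], [-0.591, -0.004, -0.807]]
force: [1.0, 0.1, -0.5]
opening: 0.994
```

```bash
python3 - <<'E'
from h import *
s=st();cv2.imwrite("pics/w1.png",capture("wrist")[:,:,::-1])
import pickle;pickle.dump(s,open("w1.pkl","wb"))
E
```

```text
t 1.7 p [0.4877 0.182  0.2501] z [ 0.59  -0.028 -0.807] y [ 0.041  0.999 -0.004] F [ 1.   0.1 -0.5] op 86.5 q [ 13.9  13.2 119.6 -39.4  15.4 -38.6]
```

View pics/w1.png

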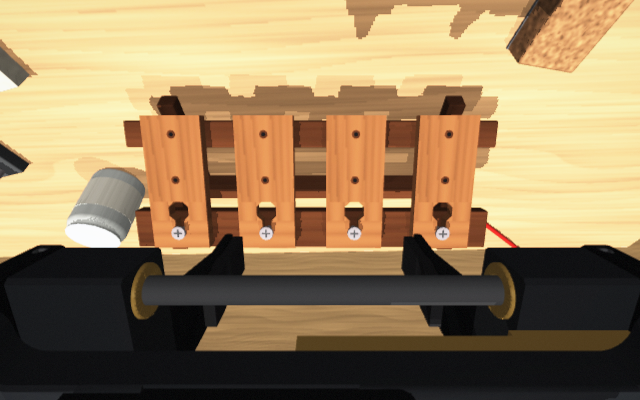

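```bash
cat > plates.py <<'E'
from h import *
from scipy.optimize import brentq
SL=np.deg2rad(40)
def frame(yaw):
    ex=np.array([np.cos(yaw),np.sin(yaw),0]);ey=np.array([-ex[1],ex[0],0])
    return ex*np.cos(SL)+np.array([0,0,np.sin(SL)]),ey,-ex*np.sin(SL)+np.array([0,0,np.cos(SL)])
def mask(im):
    hsv=cv2.cvtColor(im,cv2.COLOR_BGR2HSV)
    return cv2.inRange(hsv,(7,110,140),(15,255,255))
E
python3 - <<'E'
from plates import *
im=cv2.imread("pics/w1.png");hsv=cv2.cvtColor(im,cv2.COLOR_BGR2HSV)
for uv in[(160,150),(255,150),(360,160),(460,160),(160,225),(130,130),(220,130),(220,165),(310,100),(225,185),(178,233)]:
    print(uv,hsv[uv[1]-1:uv[1]+2,uv[0]-1:uv[0]+2].reshape(-1,3).mean(0).round())
m=mask(im);print([(cv2.boundingRect(b),cv2.contourArea(b)) for b in blobs(m,500)])
E
```

```text
(160, 150) [ 13. 161. 226.]
(255, 150) [ 13. 161. 225.]
(360, 160) [ 13. 158. 231.]
(460, 160) [ 12. 161. 225.]
(160, 225) [ 14. 156. 235.]
(130, 130) [ 10. 171. 123.]
(220, 130) [ 10. 171. 122.]
(220, 165) [ 15. 128. 155.]
(310, 100) [ 15. 129. 146.]
(225, 185) [ 10. 167.  53.]
(178, 233) [111.   7. 127.]
[((122, 85, 375, 165), 41379.5), ((529, 0, 94, 70), 2407.5), ((347, 0, 187, 39), 2481.0)]
```

```bash
sed -i 's/(7,110,140),(15,255,255)/(8,140,175),(16,255,255)/' plates.py
cat >> plates.py <<'E'
def meas(im,c):
    bs=[b for b in blobs(mask(im),1500) if 4000<cv2.contourArea(cv2.convexHull(b))<20000]
    hs=[b for b in bs]
    hs.sort(key=lambda b:cv2.boundingRect(b)[0])
    return hs
def solve(c,uvs,yaw,xg=0.6):
    "uvs: front-face contour pixels per plate; finds x0 so that the centres have slope coordinate 0"
    def rects(x0):
        u,ey,n=frame(yaw);p0=np.array([x0,0,.09]);out=[]
        for uv in uvs:
            X=cast(c,uv,p0+.015*n,n)-p0
            out.append(cv2.minAreaRect(np.c_[X@u,X@ey].astype(np.float32)))
        return out
    f=lambda x0:np.mean([r[0][0] for r in rects(x0)])
    x0=brentq(f,xg-.08,xg+.08);return x0,rects(x0)
E
python3 - <<'E'
from plates import *
import pickle;s=pickle.load(open("w1.pkl","rb"));c=cam("wrist",s)
im=cv2.imread("pics/w1.png");hs=meas(im,c)
print([cv2.boundingRect(b) for b in hs])
yaw=np.deg2rad(-1.9)
x0,rs=solve(c,[b[:,0] for b in hs],yaw);print("x0",x0)
for r in rs:print(np.round(r[0],4),np.round(r[1],4),r[2])
u,ey,n=frame(yaw)
hsv=cv2.cvtColor(im,cv2.COLOR_BGR2HSV)
for b in blobs((hsv[...,1]<60)&(hsv[...,2]>110),60):
    x,y,w,h=cv2.boundingRect(b)
    if w<30 and 215<y<245:
        uv=b[:,0].mean(0);X=cast(c,uv,np.array([x0,0,.09])+.022*n,n)[0]-[x0,0,.09];print("screw",uv,np.round([X@u,X@ey],4))
E
```

```text
[(140, 115, 69, 134), (232, 115, 63, 133), (326, 115, 60, 133), (413, 115, 68, 133)]
x0 0.6088873812764874
[0.0004 0.0126] [0.0642 0.1504] 89.91964721679688
[-0.0002  0.1125] [0.0642 0.1488] 89.9432144165039
[-2.000e-04  2.128e-01] [0.1485 0.064 ] 0.02858651615679264
[-1.000e-04  3.121e-01] [0.0639 0.1481] 89.83521270751953
screw [442.17142857 233.11428571] [0.0547 0.3115]
screw [353.94444444 232.94444444] [0.0546 0.2123]
screw [266.         232.91666667] [0.0547 0.1131]
screw [177.93617021 232.91489362] [0.0548 0.0132]
```

```bash
cat >> h.py <<'E'
def go(p,R,ang=8.0,lin=.045,s=None):
    s=s or read_state();d=np.array(p)-s["position"];rv=Ro.from_matrix(R@np.array(s["tcp_rot"]).T).as_rotvec()
    n=max(1,int(np.ceil(max(np.degrees(np.linalg.norm(rv))/ang,np.linalg.norm(d)/lin))))
    print("d(mm)",np.round(d*1e3,1),"rv(deg)",np.round(np.degrees(rv),2),"| rows",n,"each",np.round(d/.05/n,4).tolist(),np.round(rv/np.pi/n,5).tolist())
def Rdown(yaw):
    y=np.deg2rad(yaw);x=np.array([-np.cos(y),-np.sin(y),0]);z=np.array([0,0,-1.]);return np.c_[x,np.cross(z,x),z]
def Rrack(yaw=-1.9):
    y=np.deg2rad(yaw);a=np.deg2rad(40);ex=np.array([np.cos(y),np.sin(y),0])
    u=ex*np.cos(a)+[0,0,np.sin(a)];n=-ex*np.sin(a)+[0,0,np.cos(a)];return np.c_[-u,np.cross(-n,-u),-n]
def prack(v,w,sl=0,x0=.6089,yaw=-1.9):
    R=Rrack(yaw);return np.array([x0,0,.09])+v*R[:,1]-w*R[:,2]-sl*R[:,0]
E
python3 - <<'E'
from h import *
print(Rrack().round(3),Rdown(12).round(3))
go([.47,-.2,.22],Rdown(12.1))
E
```

```text
[[-0.766  0.033  0.642]
 [ 0.025  0.999 -0.021]
 [-0.643  0.    -0.766]] [[-0.978 -0.208  0.   ]
 [-0.208  0.978  0.   ]
 [ 0.     0.    -1.   ]]
d(mm) [ -17.8 -382.1  -30.1] rv(deg) [-2.86 36.23 13.86] | rows 9 each [-0.0395, -0.8491, -0.0669] [-0.00176, 0.02236, 0.00855]
```

Request:
{"name": "play_rows", "arguments": {"plan": [[[-0.04,-0.8,-0.06,-0.0018,0.0224,0.0086,1],[-0.04,-0.8,-0.06,-0.0018,0.0224,0.0086,1],[-0.04,-0.8,-0.06,-0.0018,0.0224,0.0086,1],[-0.04,-0.8,-0.06,-0.0018,0.0224,0.0086,1],[-0.04,-0.8,-0.06,-0.0018,0.0224,0.0086,1],[-0.04,-0.8,-0.06,-0.0018,0.0224,0.0086,1],[-0.04,-0.8,-0.06,-0.0018,0.0224,0.0086,1],[-0.04,-0.8,-0.06,-0.0018,0.0224,0.0086,1],[-0.04,-0.8,-0.06,-0.0018,0.0224,0.0086,1],[0,0,0,0,0,0,1],[0,0,0,0,0,0,1],[0,0,0,0,0,0,1]]]}}

```text
time_s: 2.95
position: [0.4736, -0.1049, 0.2264]
tcp_rot: [[-0.98, -0.15, 0.131], [-0.155, 0.988, -0.025], [-0.126, -0.045, -0.991]]
force: [-0.2, -0.1, 1.0]
opening: 1.0
```

```bash
python3 - <<'E'
from h import *
s=st();cv2.imwrite("pics/w2.png",capture("wrist")[:,:,::-1])
import pickle;pickle.dump(s,open("w2.pkl","wb"))
E
```

```text
t 2.95 p [ 0.4736 -0.1049  0.2264] z [ 0.131 -0.025 -0.991] y [-0.15   0.988 -0.045] F [-0.2 -0.1  1. ] op 87.0 q [ -27.1   16.3  106.9    2.8   49.6 -127.6]
```

View pics/w2.png

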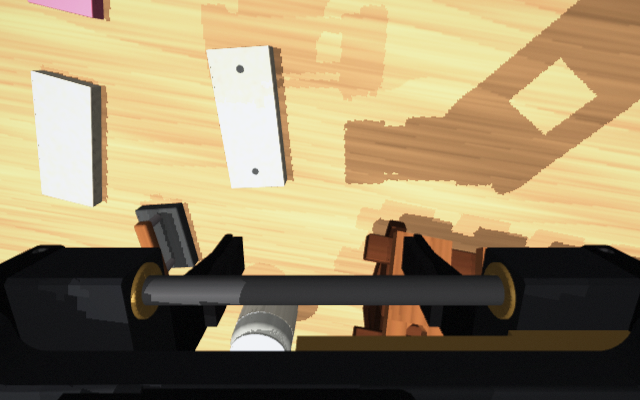

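```bash
python3 - <<'E'
from h import *
import pickle;s=pickle.load(open("w2.pkl","rb"));c=cam("wrist",s)
im=cv2.imread("pics/w2.png");hsv=cv2.cvtColor(im,cv2.COLOR_BGR2HSV)
m=(hsv[...,1]<40)&(hsv[...,2]>200)
for b in blobs(m,1500):
    x,y,w,h=cv2.boundingRect(b)
    if y<150: print((x,y,w,h),[rectpose(c,cv2.convexHull(b),z) for z in(.024,.018)])
g=cv2.cvtColor(im,cv2.COLOR_BGR2GRAY)[40:190,200:290]
for b in blobs(g<130,15):
    x,y,w,h=cv2.boundingRect(b)
    if w<15 and h<15:
        uv=b[:,0].mean(0)+[200,40];print("dot",uv,cast(c,uv,(0,0,.024))[0].round(4))
go(prack(.0128,.10),Rrack())
E
```

```text
(31, 71, 62, 136) [(array([ 0.513 , -0.4082]), array([0.1473, 0.0623]), -6.6), (array([ 0.5153, -0.4132]), array([0.1498, 0.0634]), -6.6)]
(207, 46, 77, 142) [(array([ 0.4548, -0.1989]), array([0.1497, 0.0632]), 12.0), (array([ 0.4561, -0.2004]), array([0.1522, 0.0643]), 12.0)]
dot [239.64705882  68.64705882] [ 0.4011 -0.2104  0.024 ]
d(mm) [ 71.4 119.7 -59.9] rv(deg) [  4.46 -32.59  -9.53] | rows 5 each [0.2857, 0.4788, -0.2397] [0.00496, -0.03621, -0.01059]
```

Request:
{"name": "play_rows", "arguments": {"plan": [[[0.12,0.2,-0.08,0.0021,-0.0151,-0.0044,1],[0.12,0.2,-0.08,0.0021,-0.0151,-0.0044,1],[0.12,0.2,-0.08,0.0021,-0.0151,-0.0044,1],[0.12,0.2,-0.08,0.0021,-0.0151,-0.0044,1],[0.12,0.2,-0.08,0.0021,-0.0151,-0.0044,1],[0.12,0.2,-0.08,0.0021,-0.0151,-0.0044,1],[0.12,0.2,-0.08,0.0021,-0.0151,-0.0044,1],[0.12,0.2,-0.08,0.0021,-0.0151,-0.0044,1],[0.12,0.2,-0.08,0.0021,-0.0151,-0.0044,1],[0.12,0.2,-0.08,0.0021,-0.0151,-0.0044,1],[0.12,0.2,-0.08,0.0021,-0.0151,-0.0044,1],[0.12,0.2,-0.08,0.0021,-0.0151,-0.0044,1]]]}}

```text
time_s: 4.2
position: [0.5572, 0.0218, 0.2082]
tcp_rot: [[-0.798, 0.041, 0.601], [0.029, 0.999, -0.029], [-0.601, -0.006, -0.799]]
force: [0.6, 0.1, -0.3]
opening: 1.0
```

```bash
python3 - <<'E'
from h import *
st();go(prack(.0128,.10),Rrack())
E
```

```text
t 4.2 p [0.5572 0.0218 0.2082] z [ 0.601 -0.029 -0.799] y [ 0.041  0.999 -0.006] F [ 0.6  0.1 -0.3] op 87.0 q [ -12.5   19.7  121.    65.3    6.4 -163.5]
d(mm) [-12.1  -6.9 -41.6] rv(deg) [ 0.24 -3.04  0.45] | rows 1 each [-0.242, -0.138, -0.8311] [0.00136, -0.01687, 0.00248]
```

```bash
cat >> h.py <<'E'
def Rp(yaw,pitch):  # tool leaning: z=(sin p cos yaw, .., -cos p)
    y=np.deg2rad(yaw);a=np.deg2rad(pitch);ex=np.array([np.cos(y),np.sin(y),0]);k=np.array([0,0,1.])
    x=-(ex*np.cos(a)+k*np.sin(a));z=ex*np.sin(a)-k*np.cos(a);return np.c_[x,np.cross(z,x),z]
E
python3 - <<'E'
from h import *
go(prack(.0128,.06,-.003),Rp(-1.9,20))
E
```

```text
d(mm) [ 11.3  -7.7 -74.1] rv(deg) [ 0.98 16.95  0.38] | rows 3 each [0.0753, -0.0512, -0.4942] [0.00182, 0.03139, 0.00071]
```

Request:
{"name": "play_rows", "arguments": {"plan": [[[0,0,0,0.0007,0.0105,0.0002,1],[0,0,0,0.0007,0.0105,0.0002,1],[0,0,0,0.0007,0.0105,0.0002,1],[0,0,0,0.0007,0.0105,0.0002,1],[0.04,-0.03,-0.24,0.0007,0.0105,0.0002,1],[0.04,-0.03,-0.24,0.0007,0.0105,0.0002,1],[0.04,-0.03,-0.24,0.0007,0.0105,0.0002,1],[0.04,-0.03,-0.24,0.0007,0.0105,0.0002,1],[0.04,-0.03,-0.24,0.0007,0.0105,0.0002,1],[0,0,0,0,0,0,1],[0,0,0,0,0,0,1]]]}}

```text
time_s: 5.3
position: [0.5687, 0.0146, 0.1482]
tcp_rot: [[-0.93, 0.032, 0.367], [0.033, 0.999, -0.005], [-0.366, 0.007, -0.93]]
force: [-0.3, 0.2, -0.2]
opening: 1.0
```

```bash
python3 - <<'E'
from h import *
s=st();cv2.imwrite("pics/w3.png",capture("wrist")[:,:,::-1])
go(prack(.0128,.001,-.003),Rp(-1.9,20))
E
```

```text
t 5.3 p [0.5687 0.0146 0.1482] z [ 0.367 -0.005 -0.93 ] y [0.032 0.999 0.007] F [-0.3  0.2 -0.2] op 87.0 q [ -12.    26.8  111.    11.2   21.4 -109.8]
d(mm) [ 37.8  -1.7 -59.6] rv(deg) [-0.36  1.53 -0.04] | rows 2 each [0.3777, -0.0168, -0.596] [-0.00099, 0.00425, -0.00012]
```

View pics/w3.png

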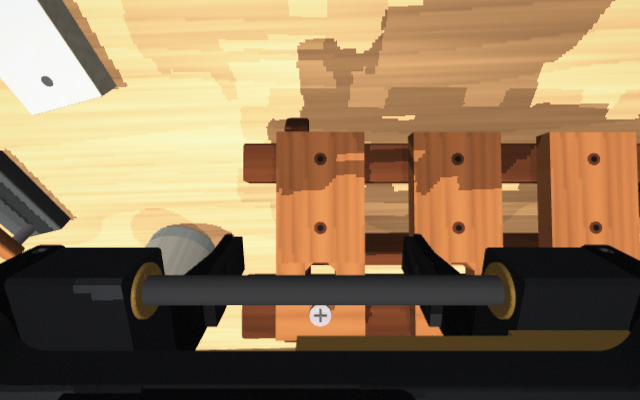

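Request:
{"name": "play_rows", "arguments": {"plan": [[[0.15,-0.007,-0.24,-0.0004,0.0017,0,1],[0.15,-0.007,-0.24,-0.0004,0.0017,0,1],[0.15,-0.007,-0.24,-0.0004,0.0017,0,1],[0.15,-0.007,-0.24,-0.0004,0.0017,0,1],[0.15,-0.007,-0.24,-0.0004,0.0017,0,1],[0,0,0,0,0,0,1],[0,0,0,0,0,0,1],[0,0,0,0,0,0,1]]]}}

```text
time_s: 6.15
position: [0.6061, 0.0126, 0.0886]
tcp_rot: [[-0.939, 0.033, 0.342], [0.031, 0.999, -0.011], [-0.342, -0.0, -0.94]]
force: [0.6, -0.2, 0.7]
opening: 0.998
```

```bash
python3 - <<'E'
from plates import *
s=st();im=capture("wrist")[:,:,::-1].copy();cv2.imwrite("pics/w4.png",im)
go(prack(.0128,.001,-.003),Rp(-1.9,20))
c=cam("wrist",s);u,ey,n=frame(np.deg2rad(-1.9));m=mask(im)
for row in(60,80,100,120,140,160,180,200):
    r=np.flatnonzero(m[row]);r=r[(r>200)&(r<430)]
    if len(r):
        X=cast(c,[(r.min(),row),(r.max(),row)],prack(0,.015),n);print(row,r.min(),r.max(),(X@ey).round(4),round((X@ey).mean(),4))
E
```

```text
t 6.15 p [0.6061 0.0126 0.0886] z [ 0.342 -0.011 -0.94 ] y [ 0.033  0.999 -0.   ] F [ 0.6 -0.2  0.7] op 86.8 q [ -10.9   35.2  106.9    9.8   18.4 -107.9]
d(mm) [ 0.2  0.3 -0. ] rv(deg) [ 0.02  0.03 -0.03] | rows 1 each [0.0031, 0.0062, -0.0005] [9e-05, 0.00017, -0.00015]
200 259 259 [0.001 0.001] 0.001
```

Request:
{"name": "play_rows", "arguments": {"plan": [[[0,0,0,0,0,0,-1],[0,0,0,0,0,0,-1],[0,0,0,0,0,0,-1],[0,0,0,0,0,0,-1],[0,0,0,0,0,0,-1],[0,0,0,0,0,0,-1],[0,0,0,0,0,0,-1]]]}}

```text
time_s: 6.9
position: [0.6065, 0.0125, 0.0888]
tcp_rot: [[-0.939, 0.033, 0.342], [0.031, 0.999, -0.012], [-0.343, -0.0, -0.939]]
force: [-2.2, 0.6, 3.0]
opening: 0.733
```

```bash
python3 - <<'E'
from h import *
st();R=Rrack();print("u",-R[:,0].round(3),"n",-R[:,2].round(3))
E
```

```text
t 6.9 p [0.6065 0.0125 0.0888] z [ 0.342 -0.012 -0.939] y [ 0.033  0.999 -0.   ] F [-2.2  0.6  3. ] op 63.8 q [ -10.9   35.2  106.9    9.8   18.4 -107.8]
u [ 0.766 -0.025  0.643] n [-0.642  0.021  0.766]
```

Request:
{"name": "play_rows", "arguments": {"plan": [[[0.074,-0.0025,0.062,0,0,0,-1],[0.074,-0.0025,0.062,0,0,0,-1],[0.074,-0.0025,0.062,0,0,0,-1],[0.074,-0.0025,0.062,0,0,0,-1],[0.074,-0.0025,0.062,0,0,0,-1],[0,0,0,0,0,0,-1],[0,0,0,0,0,0,-1]]]}}

```text
time_s: 7.6
position: [0.6254, 0.012, 0.1046]
tcp_rot: [[-0.939, 0.033, 0.343], [0.031, 0.999, -0.012], [-0.344, -0.0, -0.939]]
force: [-3.7, 1.0, 4.3]
opening: 0.733
```

```bash
python3 - <<'E'
from h import *
s=st();d=s["position"]-np.array([.6065,.0125,.0888]);R=Rrack();print((d@R).round(4))
E
```

```text
t 7.6 p [0.6254 0.012  0.1046] z [ 0.343 -0.012 -0.939] y [ 0.033  0.999 -0.   ] F [-3.7  1.   4.3] op 63.8 q [ -10.6   34.4  103.7    7.9   22.2 -105.5]
[-0.0246  0.0001  0.    ]
```

Request:
{"name": "play_rows", "arguments": {"plan": [[[-0.064,0.002,0.077,0,0,0,-1],[-0.064,0.002,0.077,0,0,0,-1],[-0.077,0.0025,0.092,0,0,0,-1],[-0.077,0.0025,0.092,0,0,0,-1],[-0.077,0.0025,0.092,0,0,0,-1],[-0.128,0.004,0.153,0,0,0,-1],[-0.128,0.004,0.153,0,0,0,-1],[-0.2,0.006,0.3,0,0,0,-1],[-0.2,0.006,0.4,0,0,0,-1],[-0.2,0.006,0.4,0,0,0,-1]]]}}

```text
time_s: 8.6
position: [0.5631, 0.0139, 0.1967]
tcp_rot: [[-0.939, 0.033, 0.342], [0.031, 0.999, -0.011], [-0.342, -0.0, -0.94]]
force: [-0.1, -0.6, -0.7]
opening: 0.735
```

```bash
python3 - <<'E'
from h import *
s=st();cv2.imwrite("pics/w5.png",capture("wrist")[:,:,::-1]);cv2.imwrite("pics/s5.png",capture("side")[:,:,::-1])
E
```

```text
t 8.6 p [0.5631 0.0139 0.1967] z [ 0.342 -0.011 -0.94 ] y [ 0.033  0.999 -0.   ] F [-0.1 -0.6 -0.7] op 63.9 q [ -11.8   21.6  108.     6.6   30.9 -105. ]
```

View pics/w5.png

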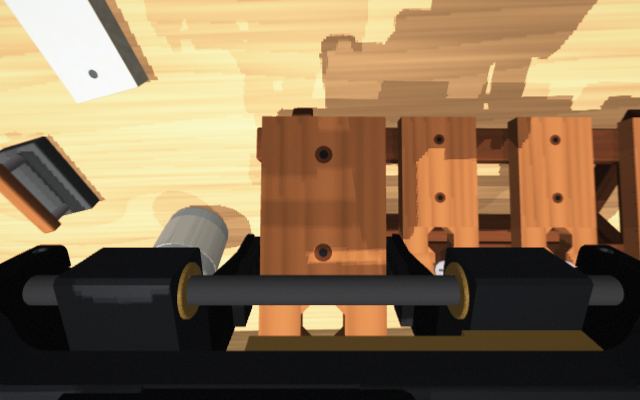

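```bash
cat >> h.py <<'E'
BASE=np.array([.4550,-.1990]);BY=12.0
def Rflat(yaw):return Ro.from_euler("z",yaw,degrees=True).as_matrix()
def rack_plate(v):
    R=Rrack();return np.c_[-R[:,0],R[:,1],-R[:,2]],prack(v,0)
def rel(v,ptcp,Rtcp):
    R,p=rack_plate(v);return R.T@(np.array(ptcp)-p),R.T@Rtcp
def place(r,z,lift,off=(0,0)):
    "TCP target so that the held plate's back is at z+lift over the base"
    F=Rflat(BY);p=np.array([*(BASE+F[:2,:2]@np.array(off)),z+lift]);return p+F@r[0],F@r[1]
E
python3 - <<'E'
from h import *
s=read_state();r=rel(.0128,[.6065,.0125,.0888],Rp(-1.9,20));print(r[0])
# check with picture
Rt=np.array(s["tcp_rot"]);Rpl=Rt@r[1].T;pp=s["position"]-Rpl@r[0]
X=[pp+Rpl@[-.075,y,.015] for y in(-.032,.032)];print(proj(cam("wrist",s),X).round(1))
P,R=place(r,.024,.08);go(P,R,ang=4);print(P)
E
```

```text
[-0.00292632 -0.00038644  0.00088899]
[[260.3 115.5]
 [384.  115.7]]
d(mm) [-112.  -213.8  -93.8] rv(deg) [-3.51 40.23 13.27] | rows 11 each [-0.2036, -0.3887, -0.1705] [-0.00177, 0.02032, 0.0067]
[ 0.45221797 -0.19998642  0.10488899]
```

Request:
{"name": "play_rows", "arguments": {"plan": [[[-0.187,-0.356,0,-0.0016,0.0186,0.0061,-1],[-0.187,-0.356,0,-0.0016,0.0186,0.0061,-1],[-0.187,-0.356,0,-0.0016,0.0186,0.0061,-1],[-0.187,-0.356,0,-0.0016,0.0186,0.0061,-1],[-0.187,-0.356,-0.1,-0.0016,0.0186,0.0061,-1],[-0.187,-0.356,-0.25,-0.0016,0.0186,0.0061,-1],[-0.187,-0.356,-0.25,-0.0016,0.0186,0.0061,-1],[-0.187,-0.356,-0.25,-0.0016,0.0186,0.0061,-1],[-0.187,-0.356,-0.25,-0.0016,0.0186,0.0061,-1],[-0.187,-0.356,-0.25,-0.0016,0.0186,0.0061,-1],[-0.187,-0.356,-0.25,-0.0016,0.0186,0.0061,-1],[-0.187,-0.356,-0.25,-0.0016,0.0186,0.0061,-1]]]}}

```text
time_s: 9.9
position: [0.452, -0.2006, 0.102]
tcp_rot: [[-0.918, -0.206, -0.34], [-0.194, 0.978, -0.071], [0.347, 0.001, -0.938]]
force: [0.5, -0.2, -0.6]
opening: 0.733
```

```bash
python3 - <<'E'
from h import *
s=st();r=rel(.0128,[.6065,.0125,.0888],Rp(-1.9,20))
P,R=place(r,.024,.012);go(P,R,ang=4)
E
```

```text
t 9.9 p [ 0.452  -0.2006  0.102 ] z [-0.34  -0.071 -0.938] y [-0.206  0.978  0.001] F [ 0.5 -0.2 -0.6] op 63.8 q [ -28.8   38.    94.6  -14.5   63.9 -122.4]
d(mm) [  0.2   0.6 -65.1] rv(deg) [-0.   -0.3   0.09] | rows 2 each [0.0021, 0.0065, -0.6515] [-1e-05, -0.00083, 0.00025]
```

Request:
{"name": "play_rows", "arguments": {"plan": [[[0,0.003,-0.26,0,-0.0003,0.0001,-1],[0,0.003,-0.26,0,-0.0003,0.0001,-1],[0,0.003,-0.26,0,-0.0003,0.0001,-1],[0,0.003,-0.26,0,-0.0003,0.0001,-1],[0,0,-0.26,0,-0.0003,0.0001,-1],[0,0,-0.1,0,0,0,-1],[0,0,-0.1,0,0,0,-1],[0,0,0,0,0,0,-1],[0,0,0,0,0,0,-1]]]}}

```text
time_s: 10.8
position: [0.4523, -0.1993, 0.0286]
tcp_rot: [[-0.92, -0.207, -0.333], [-0.195, 0.978, -0.071], [0.341, -0.001, -0.94]]
force: [-0.3, -0.4, -1.1]
opening: 0.732
```

```bash
python3 - <<'E'
from h import *
s=st();r=rel(.0128,[.6065,.0125,.0888],Rp(-1.9,20))
P,R=place(r,.024,.0);go(P,R,ang=4)
cv2.imwrite("pics/w6.png",capture("wrist")[:,:,::-1])
E
```

```text
t 10.8 p [ 0.4523 -0.1993  0.0286] z [-0.333 -0.071 -0.94 ] y [-0.207  0.978 -0.001] F [-0.3 -0.4 -1.1] op 63.7 q [ -28.8   44.7   96.4  -15.7   55.3 -119.9]
d(mm) [-0.  -0.7 -3.7] rv(deg) [0.02 0.09 0.04] | rows 1 each [-0.0007, -0.0131, -0.0734] [0.00011, 0.00048, 0.00024]
```

View pics/w6.png

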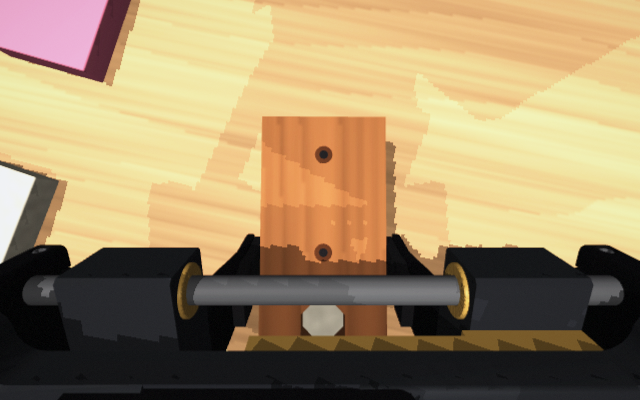

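Request:
{"name": "play_rows", "arguments": {"plan": [[[0,-0.007,-0.025,0,0,0,-1],[0,-0.007,-0.025,0,0,0,-1],[0,0,-0.02,0,0,0,-1],[0,0,0,0,0,0,-1],[0,0,0,0,0,0,1],[0,0,0,0,0,0,1],[0,0,0,0,0,0,1],[0,0,0,0,0,0,1],[0,0,0.2,0,0,0,1],[0,0,0.5,0,0,0,1],[0,0,0.8,0,0,0,1],[0,0,0.8,0,0,0,1]]]}}

```text
time_s: 12.05
position: [0.4514, -0.1996, 0.1412]
tcp_rot: [[-0.919, -0.207, -0.335], [-0.195, 0.978, -0.07], [0.342, 0.001, -0.94]]
force: [0.3, -0.6, 0.5]
opening: 0.996
```

```bash
cat >> h.py <<'E'
def pile(z,im=None,s=None):
    s=s or read_state();c=cam("wrist",s)
    if im is None: im=capture("wrist")[:,:,::-1].copy()
    hsv=cv2.cvtColor(im,cv2.COLOR_BGR2HSV);m=cv2.inRange(hsv,(5,120,60),(16,255,255));m[240:]=0
    uv=proj(c,[[*BASE,z]])[0].round()
    bs=[b for b in blobs(m,1500) if cv2.pointPolygonTest(cv2.convexHull(b),(float(uv[0]),float(min(uv[1],235))),False)>=0]
    for b in bs: print("pile",cv2.boundingRect(b),rectpose(c,cv2.convexHull(b),z))
    return im
E
python3 - <<'E'
from h import *
s=st();im=pile(.039);cv2.imwrite("pics/w7.png",im)
go(prack(.113,.11,-.003),Rp(-1.9,20))
E
```

```text
t 12.05 p [ 0.4514 -0.1996  0.1412] z [-0.335 -0.07  -0.94 ] y [-0.207  0.978  0.001] F [ 0.3 -0.6  0.5] op 86.6 q [ -28.8   34.4   93.5  -13.9   68.1 -123.8]
pile (232, 158, 158, 82) (array([ 0.4174, -0.2172]), array([0.1368, 0.0704]), -78.0)
d(mm) [ 85.1 316.9  25.1] rv(deg) [  3.88 -39.49 -13.19] | rows 8 each [0.2127, 0.7922, 0.0627] [0.0027, -0.02742, -0.00916]
```

```bash
cat >> h.py <<'E'
def near(z,im,s,dx=-.075):
    "near end of the top plate: expected corners and, from the mask, the offsets along/across in mm"
    c=cam("wrist",s);F=Rflat(BY)
    E=[np.r_[BASE,z]+F@[dx,y,0] for y in(-.032,.032)];q=proj(c,E);print("expect",q.round(1).tolist())
    hsv=cv2.cvtColor(im,cv2.COLOR_BGR2HSV);m=cv2.inRange(hsv,(5,130,60),(16,255,255))
    r0=int(q[:,1].mean());res=[]
    for r in range(r0+15,min(r0+80,238),8):
        k=np.flatnonzero(m[r,:]);k=k[abs(k-q[:,0].mean())<110]
        if len(k):
            X=(cast(c,[(k.min(),r),(k.max()+1,r)],(0,0,z))-np.r_[BASE,z])@F;res.append([r,*np.round(X[:,1]*1e3,1)])
    print("rows y-,y+",res)
    u0=q[:,0].mean();e=[]
    for u in range(int(u0)-30,int(u0)+31,20):
        k=np.flatnonzero(m[max(r0-25,0):r0+30,u])
        if len(k): e.append(np.round(((cast(c,[(u,k.min()+max(r0-25,0))],(0,0,z))-np.r_[BASE,z])@F)[0,0]*1e3,1))
    print("near x",e)
E
python3 - <<'E'
from h import *
near(.039,cv2.imread("pics/w7.png"),read_state())
E
```

```text
expect [[289.7, 156.2], [361.5, 156.2]]
rows y-,y+ [[171, np.float64(-36.1), np.float64(38.6)], [179, np.float64(-36.0), np.float64(36.8)], [187, np.float64(-36.0), np.float64(37.6)], [195, np.float64(-35.9), np.float64(37.6)], [203, np.float64(-35.9), np.float64(38.4)], [211, np.float64(-35.8), np.float64(37.5)], [219, np.float64(-35.8), np.float64(37.4)], [227, np.float64(-35.7), np.float64(37.4)], [235, np.float64(-89.5), np.float64(37.3)]]
near x [np.float64(-73.4), np.float64(-72.5), np.float64(-72.5), np.float64(-72.5)]
```

Request:
{"name": "play_rows", "arguments": {"plan": [[[0.15,0.53,0.15,0.0018,-0.0183,-0.0061,1],[0.15,0.53,0.15,0.0018,-0.0183,-0.0061,1],[0.15,0.53,0.15,0.0018,-0.0183,-0.0061,1],[0.15,0.53,0.05,0.0018,-0.0183,-0.0061,1],[0.15,0.53,0,0.0018,-0.0183,-0.0061,1],[0.15,0.53,0,0.0018,-0.0183,-0.0061,1],[0.15,0.53,0,0.0018,-0.0183,-0.0061,1],[0.15,0.53,0,0.0018,-0.0183,-0.0061,1],[0.15,0.53,0,0.0018,-0.0183,-0.0061,1],[0.15,0.53,0,0.0018,-0.0183,-0.0061,1],[0.15,0.53,0,0.0018,-0.0183,-0.0061,1],[0.15,0.53,0,0.0018,-0.0183,-0.0061,1]]]}}

```text
time_s: 13.3
position: [0.5421, 0.1191, 0.1656]
tcp_rot: [[-0.94, 0.03, 0.34], [0.03, 1.0, -0.004], [-0.34, 0.006, -0.941]]
force: [0.7, 0.2, 0.3]
opening: 1.0
```

```bash
python3 - <<'E'
from h import *
s=st();go(prack(.113,.03,-.003),Rp(-1.9,20));im=capture("wrist")[:,:,::-1].copy();cv2.imwrite("pics/w8.png",im);pile(.039,im,s)
E
```

```text
t 13.3 p [0.5421 0.1191 0.1656] z [ 0.34  -0.004 -0.941] y [0.03  1.    0.006] F [0.7 0.2 0.3] op 87.0 q [  1.2  24.4 110.3  -1.5  25.4 -85.8]
d(mm) [ 48.9  -5.5 -54.5] rv(deg) [-0.37 -0.13 -0.19] | rows 2 each [0.4894, -0.0546, -0.5454] [-0.00104, -0.00037, -0.00053]
```

View pics/w7.png

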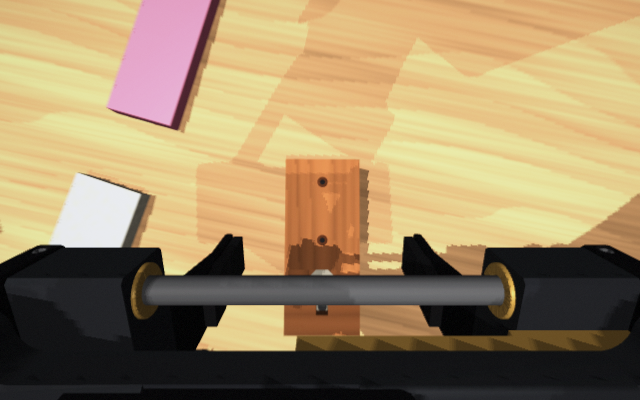

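Request:
{"name": "play_rows", "arguments": {"plan": [[[0.3,-0.06,-0.3,-0.001,-0.0004,-0.0005,1],[0.3,-0.05,-0.3,-0.001,-0.0004,-0.0005,1],[0.15,-0.0024,-0.187,0,0,0,1],[0.15,-0.0024,-0.187,0,0,0,1],[0.15,-0.0024,-0.187,0,0,0,1],[0.15,-0.0024,-0.187,0,0,0,1],[0.15,-0.0024,-0.187,0,0,0,1],[0,0,0,0,0,0,1],[0,0,0,0,0,0,1],[0,0,0,0,0,0,1]]]}}

```text
time_s: 14.35
position: [0.6092, 0.112, 0.0882]
tcp_rot: [[-0.94, 0.032, 0.339], [0.03, 0.999, -0.011], [-0.339, -0.001, -0.941]]
force: [-0.9, -0.3, -0.3]
opening: 0.999
```

```bash
python3 - <<'E'
from h import *
s=st();go(prack(.113,.001,-.003),Rp(-1.9,20))
E
```

```text
t 14.35 p [0.6092 0.112  0.0882] z [ 0.339 -0.011 -0.941] y [ 0.032  0.999 -0.001] F [-0.9 -0.3 -0.3] op 86.9 q [  0.5  35.9 104.5  -2.4  19.8 -85.5]
d(mm) [0.5 1.  0.6] rv(deg) [ 0.02 -0.18 -0.06] | rows 1 each [0.0102, 0.0203, 0.0119] [0.00014, -0.00098, -0.00036]
```

Correct by 1 mm, close, and lift 24 mm.

Request:
{"name": "play_rows", "arguments": {"plan": [[[0.01,0.018,0.012,0,-0.001,-0.0003,1],[0,0,0,0,0,0,-1],[0,0,0,0,0,0,-1],[0,0,0,0,0,0,-1],[0,0,0,0,0,0,-1],[0,0,0,0,0,0,-1],[0,0,0,0,0,0,-1],[0,0,0,0,0,0,-1]]]}}

```text
time_s: 15.15
position: [0.6099, 0.1129, 0.0888]
tcp_rot: [[-0.939, 0.033, 0.342], [0.031, 0.999, -0.012], [-0.342, -0.0, -0.94]]
force: [-0.9, -0.8, 3.0]
opening: 0.733
```

Request:
{"name": "play_rows", "arguments": {"plan": [[[0.074,-0.0025,0.062,0,0,0,-1],[0.074,-0.0025,0.062,0,0,0,-1],[0.074,-0.0025,0.062,0,0,0,-1],[0.074,-0.0025,0.062,0,0,0,-1],[0.074,-0.0025,0.062,0,0,0,-1],[0,0,0,0,0,0,-1],[0,0,0,0,0,0,-1]]]}}

```text
time_s: 15.85
position: [0.6292, 0.1122, 0.1049]
tcp_rot: [[-0.938, 0.033, 0.344], [0.031, 0.999, -0.012], [-0.344, -0.0, -0.939]]
force: [-2.3, 0.5, 3.3]
opening: 0.734
```

Request:
{"name": "play_rows", "arguments": {"plan": [[[-0.064,0.002,0.077,0,0,0,-1],[-0.064,0.002,0.077,0,0,0,-1],[-0.077,0.0025,0.092,0,0,0,-1],[-0.077,0.0025,0.092,0,0,0,-1],[-0.077,0.0025,0.092,0,0,0,-1],[-0.128,0.004,0.153,0,0,0,-1],[-0.128,0.004,0.153,0,0,0,-1],[-0.2,0.006,0.3,0,0,0,-1],[-0.2,0.006,0.4,0,0,0,-1],[-0.2,0.006,0.4,0,0,0,-1]]]}}

```text
time_s: 16.85
position: [0.5667, 0.1142, 0.1968]
tcp_rot: [[-0.939, 0.033, 0.342], [0.031, 0.999, -0.012], [-0.342, -0.0, -0.94]]
force: [-0.1, 0.3, -1.0]
opening: 0.73
```

```bash
cat >> h.py <<'E'
def held(v,ptcp,im=None):
    "expected pixels of the held plate's near front corners against the mask's"
    s=read_state();im=capture("wrist")[:,:,::-1].copy();r=rel(v,ptcp,Rp(-1.9,20));Rt=np.array(s["tcp_rot"]);Rpl=Rt@r[1].T;pp=s["position"]-Rpl@r[0]
    q=proj(cam("wrist",s),[pp+Rpl@[-.075,y,.015] for y in(-.032,.032)]);print("corners expected",q.round(1).tolist())
    return im,r
E
python3 - <<'E'
from h import *
s=st();im,r=held(.113,[.6099,.1129,.0888]);cv2.imwrite("pics/w9.png",im)
g=cv2.cvtColor(im,cv2.COLOR_BGR2HSV)
print("row180 sat",[ (u,g[180,u].tolist()) for u in range(248,272,4)],[(u,g[180,u].tolist()) for u in range(376,396,4)])
print("col",[(v,g[v,300].tolist()) for v in range(108,126,2)])
P,R=place(r,.039,.08);go(P,R,ang=3.5);print(r[0])
E
```

```text
t 16.85 p [0.5667 0.1142 0.1968] z [ 0.342 -0.012 -0.94 ] y [ 0.033  0.999 -0.   ] F [-0.1  0.3 -1. ] op 63.5 q [  0.8  22.8 105.6  -1.8  31.7 -85.9]
corners expected [[259.8, 115.4], [383.5, 115.5]]
row180 sat [(248, [15, 127, 168]), (252, [15, 127, 169]), (256, [15, 127, 168]), (260, [15, 127, 168]), (264, [12, 165, 153]), (268, [12, 165, 141])] [(376, [11, 166, 129]), (380, [12, 168, 138]), (384, [12, 168, 137]), (388, [15, 128, 165]), (392, [15, 128, 163])]
col [(108, [20, 99, 248]), (110, [15, 130, 161]), (112, [15, 130, 165]), (114, [15, 128, 163]), (116, [13, 139, 149]), (118, [11, 168, 120]), (120, [12, 166, 120]), (122, [11, 168, 120]), (124, [12, 167, 122])]
d(mm) [-114.5 -314.2  -80.2] rv(deg) [-3.55 40.17 13.28] | rows 13 each [-0.1762, -0.4835, -0.1233] [-0.00152, 0.01717, 0.00567]
[-0.00287319 -0.00012892  0.00084441]
```

Request:
{"name": "play_rows", "arguments": {"plan": [[[-0.19,-0.524,0,-0.0016,0.0186,0.0061,-1],[-0.19,-0.524,0,-0.0016,0.0186,0.0061,-1],[-0.19,-0.524,0,-0.0016,0.0186,0.0061,-1],[-0.19,-0.524,0,-0.0016,0.0186,0.0061,-1],[-0.19,-0.524,0,-0.0016,0.0186,0.0061,-1],[-0.19,-0.524,0,-0.0016,0.0186,0.0061,-1],[-0.19,-0.524,0,-0.0016,0.0186,0.0061,-1],[-0.19,-0.524,-0.3,-0.0016,0.0186,0.0061,-1],[-0.19,-0.524,-0.3,-0.0016,0.0186,0.0061,-1],[-0.19,-0.524,-0.3,-0.0016,0.0186,0.0061,-1],[-0.19,-0.524,-0.3,-0.0016,0.0186,0.0061,-1],[-0.19,-0.524,-0.3,-0.0016,0.0186,0.0061,-1]]]}}

```text
time_s: 18.1
position: [0.4538, -0.2015, 0.1204]
tcp_rot: [[-0.918, -0.206, -0.339], [-0.193, 0.979, -0.071], [0.346, -0.0, -0.938]]
force: [-0.1, -0.2, -0.8]
opening: 0.734
```

Request:
{"name": "play_rows", "arguments": {"plan": [[[0,0,0,0,0,0,-1],[0,0,0,0,0,0,-1]]]}}

```text
time_s: 18.3
position: [0.4537, -0.2001, 0.1204]
tcp_rot: [[-0.919, -0.204, -0.338], [-0.192, 0.979, -0.069], [0.345, 0.001, -0.939]]
force: [0.4, -0.0, -0.5]
opening: 0.731
```

```bash
python3 - <<'E'
from h import *
s=st();r=rel(.113,[.6099,.1129,.0888],Rp(-1.9,20))
P,R=place(r,.039,.01);go(P,R,ang=3.5)
E
```

```text
t 18.3 p [ 0.4537 -0.2001  0.1204] z [-0.338 -0.069 -0.939] y [-0.204  0.979  0.001] F [ 0.4 -0.  -0.5] op 63.6 q [ -28.8   36.4   93.8  -14.1   66.1 -122.9]
d(mm) [ -1.4   0.4 -70.6] rv(deg) [-0.04 -0.21  0.24] | rows 2 each [-0.0145, 0.0042, -0.7055] [-0.00011, -0.00058, 0.00066]
```

Request:
{"name": "play_rows", "arguments": {"plan": [[[-0.006,0.002,-0.282,0,-0.0002,0.0003,-1],[-0.006,0.002,-0.282,0,-0.0002,0.0003,-1],[-0.006,0.002,-0.282,0,-0.0002,0.0003,-1],[-0.006,0.002,-0.282,0,-0.0002,0.0003,-1],[-0.006,0.002,-0.282,0,-0.0002,0.0003,-1],[0,0,-0.07,0,0,0,-1],[0,0,-0.06,0,0,0,-1],[0,0,-0.025,0,0,0,-1],[0,0,0,0,0,0,-1],[0,0,0,0,0,0,-1]]]}}

```text
time_s: 19.3
position: [0.4526, -0.2, 0.0431]
tcp_rot: [[-0.919, -0.21, -0.334], [-0.197, 0.978, -0.073], [0.342, -0.001, -0.94]]
force: [-0.3, 0.0, -1.2]
opening: 0.73
```

```bash
python3 - <<'E'
from h import *
s=st();r=rel(.113,[.6099,.1129,.0888],Rp(-1.9,20))
P,R=place(r,.039,.0);go(P,R,ang=3.5);im,r=held(.113,[.6099,.1129,.0888]);cv2.imwrite("pics/w10.png",im)
E
```

```text
t 19.3 p [ 0.4526 -0.2     0.0431] z [-0.334 -0.073 -0.94 ] y [-0.21   0.978 -0.001] F [-0.3  0.  -1.2] op 63.5 q [ -28.8   43.3   96.1  -15.5   56.9 -120.5]
d(mm) [-0.4  0.3 -3.3] rv(deg) [ 0.05  0.01 -0.12] | rows 1 each [-0.0072, 0.0053, -0.0658] [0.00029, 8e-05, -0.00067]
corners expected [[259.8, 114.8], [383.6, 114.9]]
```

View pics/w10.png

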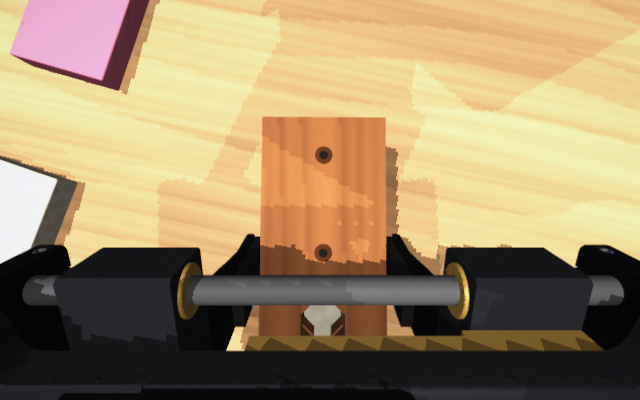

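Request:
{"name": "play_rows", "arguments": {"plan": [[[-0.006,0.005,-0.035,0,0,0,-1],[0,0,-0.035,0,0,0,-1],[0,0,0,0,0,0,-1],[0,0,0,0,0,0,1],[0,0,0,0,0,0,1],[0,0,0,0,0,0,1],[0,0,0,0,0,0,1],[0,0,0.2,0,0,0,1],[0,0,0.5,0,0,0,1],[0,0,0.7,0,0,0,1],[0,0,0.5,0,0,0,1],[0,0,0.2,0,0,0,1]]]}}

```text
time_s: 20.55
position: [0.4531, -0.2002, 0.147]
tcp_rot: [[-0.92, -0.21, -0.331], [-0.197, 0.978, -0.075], [0.339, -0.004, -0.941]]
force: [1.1, -0.8, 0.2]
opening: 0.999
```

Request:
{"name": "play_rows", "arguments": {"plan": [[[0,0,0,0,0,0,1],[0,0,0,0,0,0,1],[0,0,0,0,0,0,1]]]}}

```text
time_s: 20.85
position: [0.4511, -0.199, 0.143]
tcp_rot: [[-0.918, -0.21, -0.337], [-0.198, 0.978, -0.071], [0.345, 0.002, -0.939]]
force: [0.1, 0.9, -0.3]
opening: 1.003
```

```bash
python3 - <<'E'
from h import *
s=st();im=capture("wrist")[:,:,::-1].copy();cv2.imwrite("pics/w11.png",im);near(.054,im,s)
g=cv2.cvtColor(im,cv2.COLOR_BGR2HSV);m=cv2.inRange(g,(8,145,60),(14,255,255))
for r in(175,190,205,220):
    k=np.flatnonzero(m[r]);k=k[(k>220)&(k<420)];print(r,k.min(),k.max())
k=np.flatnonzero(m[100:230,310]);print("near row",k.min()+100)
go(prack(.2125,.06,-.003),Rp(-1.9,20))
E
```

```text
t 20.85 p [ 0.4511 -0.199   0.143 ] z [-0.337 -0.071 -0.939] y [-0.21   0.978  0.002] F [ 0.1  0.9 -0.3] op 87.3 q [ -28.8   34.3   93.5  -14.    68.4 -123.9]
expect [[282.7, 156.3], [359.4, 156.6]]
rows y-,y+ [[171, np.float64(-31.6), np.float64(37.4)], [179, np.float64(-31.5), np.float64(42.4)], [187, np.float64(-31.5), np.float64(41.5)], [195, np.float64(-31.4), np.float64(41.5)], [203, np.float64(-31.3), np.float64(42.2)], [211, np.float64(-31.2), np.float64(42.2)], [219, np.float64(-32.0), np.float64(43.0)], [227, np.float64(-31.1), np.float64(41.3)], [235, np.float64(-79.4), np.float64(42.1)]]
near x [np.float64(-74.5), np.float64(-74.5), np.float64(-74.6), np.float64(-74.6)]
175 284 360
190 283 360
205 283 360
220 283 360
near row 158
d(mm) [124.  412.8  -9. ] rv(deg) [  3.49 -40.11 -13.47] | rows 10 each [0.2479, 0.8257, -0.0179] [0.00194, -0.02228, -0.00748]
```

Request:
{"name": "play_rows", "arguments": {"plan": [[[0.19,0.69,0.15,0.0016,-0.0186,-0.0062,1],[0.19,0.69,0.15,0.0016,-0.0186,-0.0062,1],[0.19,0.69,0.15,0.0016,-0.0186,-0.0062,1],[0.19,0.69,0,0.0016,-0.0186,-0.0062,1],[0.19,0.69,0,0.0016,-0.0186,-0.0062,1],[0.19,0.69,0,0.0016,-0.0186,-0.0062,1],[0.19,0.69,0,0.0016,-0.0186,-0.0062,1],[0.19,0.69,0,0.0016,-0.0186,-0.0062,1],[0.19,0.69,0,0.0016,-0.0186,-0.0062,1],[0.19,0.69,0,0.0016,-0.0186,-0.0062,1],[0.19,0.69,0,0.0016,-0.0186,-0.0062,1],[0.19,0.69,0,0.0016,-0.0186,-0.0062,1]]]}}

```text
time_s: 22.1
position: [0.5656, 0.2157, 0.1656]
tcp_rot: [[-0.938, 0.034, 0.345], [0.031, 0.999, -0.014], [-0.345, -0.002, -0.939]]
force: [0.8, -1.1, -0.7]
opening: 1.001
```

```bash
python3 - <<'E'
from h import *
s=st();go(prack(.2125,.03,-.003),Rp(-1.9,20))
E
```

```text
t 22.1 p [0.5656 0.2157 0.1656] z [ 0.345 -0.014 -0.939] y [ 0.034  0.999 -0.002] F [ 0.8 -1.1 -0.7] op 87.1 q [ 13.   27.9 102.8 -10.4  30.2 -66.9]
d(mm) [ 28.8  -2.6 -54.5] rv(deg) [0.15 0.19 0.07] | rows 2 each [0.288, -0.0263, -0.5453] [0.00041, 0.00053, 0.00018]
```

Request:
{"name": "play_rows", "arguments": {"plan": [[[0.28,-0.02,-0.54,0.0004,0.0005,0.0002,1],[0.28,-0.02,-0.54,0.0004,0.0005,0.0002,1],[0.097,-0.003,-0.113,0,0,0,1],[0.097,-0.003,-0.113,0,0,0,1],[0.097,-0.003,-0.113,0,0,0,1],[0.097,-0.003,-0.113,0,0,0,1],[0,0,0,0,0,0,1],[0,0,0,0,0,0,1],[0,0,0,0,0,0,1]]]}}

```text
time_s: 23.0
position: [0.6133, 0.2119, 0.0907]
tcp_rot: [[-0.939, 0.032, 0.342], [0.03, 0.999, -0.011], [-0.343, -0.0, -0.939]]
force: [0.1, 0.3, -0.7]
opening: 1.0
```

```bash
python3 - <<'E'
from h import *
s=st();go(prack(.2125,.001,-.003),Rp(-1.9,20))
E
```

```text
t 23.0 p [0.6133 0.2119 0.0907] z [ 0.342 -0.011 -0.939] y [ 0.032  0.999 -0.   ] F [ 0.1  0.3 -0.7] op 87.0 q [ 11.3  37.4  99.5 -11.1  24.  -67.4]
d(mm) [-0.3  0.6 -1.9] rv(deg) [ 0.01  0.04 -0.05] | rows 1 each [-0.0063, 0.0124, -0.0371] [5e-05, 0.0002, -0.00031]
```

Request:
{"name": "play_rows", "arguments": {"plan": [[[-0.006,0.012,-0.037,0,0,0,1],[0,0,0,0,0,0,-1],[0,0,0,0,0,0,-1],[0,0,0,0,0,0,-1],[0,0,0,0,0,0,-1],[0,0,0,0,0,0,-1],[0,0,0,0,0,0,-1],[0,0,0,0,0,0,-1]]]}}

```text
time_s: 23.8
position: [0.613, 0.2125, 0.0883]
tcp_rot: [[-0.939, 0.032, 0.342], [0.03, 0.999, -0.011], [-0.342, -0.0, -0.94]]
force: [-0.3, 0.2, -0.3]
opening: 0.731
```

Request:
{"name": "play_rows", "arguments": {"plan": [[[0.074,-0.0025,0.062,0,0,0,-1],[0.074,-0.0025,0.062,0,0,0,-1],[0.074,-0.0025,0.062,0,0,0,-1],[0.074,-0.0025,0.062,0,0,0,-1],[0.074,-0.0025,0.062,0,0,0,-1],[0,0,0,0,0,0,-1],[0,0,0,0,0,0,-1]]]}}

```text
time_s: 24.5
position: [0.6324, 0.2119, 0.1046]
tcp_rot: [[-0.938, 0.032, 0.344], [0.03, 0.999, -0.011], [-0.344, 0.0, -0.939]]
force: [-1.3, -0.4, 1.6]
opening: 0.734
```

Request:
{"name": "play_rows", "arguments": {"plan": [[[-0.064,0.002,0.077,0,0,0,-1],[-0.064,0.002,0.077,0,0,0,-1],[-0.077,0.0025,0.092,0,0,0,-1],[-0.077,0.0025,0.092,0,0,0,-1],[-0.077,0.0025,0.092,0,0,0,-1],[-0.128,0.004,0.153,0,0,0,-1],[-0.128,0.004,0.153,0,0,0,-1],[-0.2,0.006,0.3,0,0,0,-1],[-0.2,0.006,0.4,0,0,0,-1],[-0.2,0.006,0.4,0,0,0,-1]]]}}

```text
time_s: 25.5
position: [0.5697, 0.2137, 0.1965]
tcp_rot: [[-0.939, 0.032, 0.341], [0.03, 0.999, -0.011], [-0.342, -0.0, -0.94]]
force: [0.6, 0.1, -0.7]
opening: 0.733
```

```bash
cat >> h.py <<'E'
def edges(im,r=170,c=300):
    m=cv2.inRange(cv2.cvtColor(im,cv2.COLOR_BGR2HSV),(8,145,60),(14,255,255))
    k=np.flatnonzero(m[r]);k=k[(k>220)&(k<420)];j=np.flatnonzero(m[60:235,c]);print("seen cols",k.min(),k.max()+1,"near row",j.min()+60)
E
python3 - <<'E'
from h import *
s=st();im,r=held(.2125,[.613,.2125,.0883]);cv2.imwrite("pics/w12.png",im);edges(im)
P,R=place(r,.054,.08);go(P,R,ang=3.5);print(r[0])
E
```

```text
t 25.5 p [0.5697 0.2137 0.1965] z [ 0.341 -0.011 -0.94 ] y [ 0.032  0.999 -0.   ] F [ 0.6  0.1 -0.7] op 63.8 q [ 12.5  25.3 100.6  -8.5  35.  -69.5]
corners expected [[259.4, 116.1], [383.3, 116.3]]
seen cols 262 420 near row 118
d(mm) [-118.2 -414.   -65.3] rv(deg) [-3.63 40.16 13.24] | rows 13 each [-0.1818, -0.6369, -0.1005] [-0.00155, 0.01716, 0.00566]
[-3.35083076e-03  1.91071190e-05  5.92488460e-04]
```

Request:
{"name": "play_rows", "arguments": {"plan": [[[-0.196,-0.69,0,-0.0016,0.0186,0.0061,-1],[-0.196,-0.69,0,-0.0016,0.0186,0.0061,-1],[-0.196,-0.69,0,-0.0016,0.0186,0.0061,-1],[-0.196,-0.69,0,-0.0016,0.0186,0.0061,-1],[-0.196,-0.69,0,-0.0016,0.0186,0.0061,-1],[-0.196,-0.69,0,-0.0016,0.0186,0.0061,-1],[-0.196,-0.69,0,-0.0016,0.0186,0.0061,-1],[-0.196,-0.69,-0.24,-0.0016,0.0186,0.0061,-1],[-0.196,-0.69,-0.24,-0.0016,0.0186,0.0061,-1],[-0.196,-0.69,-0.24,-0.0016,0.0186,0.0061,-1],[-0.196,-0.69,-0.24,-0.0016,0.0186,0.0061,-1],[-0.196,-0.69,-0.24,-0.0016,0.0186,0.0061,-1]]]}}

```text
time_s: 26.75
position: [0.4532, -0.2019, 0.1352]
tcp_rot: [[-0.918, -0.207, -0.339], [-0.194, 0.978, -0.071], [0.346, 0.001, -0.938]]
force: [0.6, 0.0, -0.7]
opening: 0.73
```

Request:
{"name": "play_rows", "arguments": {"plan": [[[0,0,0,0,0,0,-1],[0,0,0,0,0,0,-1],[0,0,0,0,0,0,-1]]]}}

```text
time_s: 27.05
position: [0.4532, -0.1995, 0.1358]
tcp_rot: [[-0.918, -0.206, -0.338], [-0.194, 0.979, -0.07], [0.345, 0.001, -0.939]]
force: [-0.7, 0.9, -1.2]
opening: 0.727
```

```bash
python3 - <<'E'
from h import *
s=st();r=rel(.2125,[.613,.2125,.0883],Rp(-1.9,20))
P,R=place(r,.054,.01);go(P,R,ang=3.5)
E
```

```text
t 27.05 p [ 0.4532 -0.1995  0.1358] z [-0.338 -0.07  -0.939] y [-0.206  0.979  0.001] F [-0.7  0.9 -1.2] op 63.3 q [ -28.7   35.1   93.4  -14.    67.8 -123.5]
d(mm) [ -1.5  -0.2 -71.2] rv(deg) [-0.04 -0.19  0.1 ] | rows 2 each [-0.0152, -0.0022, -0.7121] [-0.0001, -0.00053, 0.00028]
```

Request:
{"name": "play_rows", "arguments": {"plan": [[[-0.006,-0.001,-0.285,0,-0.0002,0.0001,-1],[-0.006,-0.001,-0.285,0,-0.0002,0.0001,-1],[-0.006,-0.001,-0.285,0,-0.0002,0.0001,-1],[-0.006,-0.001,-0.285,0,-0.0002,0.0001,-1],[-0.006,-0.001,-0.285,0,-0.0002,0.0001,-1],[0,0,-0.07,0,0,0,-1],[0,0,-0.06,0,0,0,-1],[0,0,-0.03,0,0,0,-1],[0,0,-0.03,0,0,0,-1],[0,0,0,0,0,0,-1],[0,0,0,0,0,0,-1]]]}}

```text
time_s: 28.15
position: [0.4517, -0.2004, 0.0556]
tcp_rot: [[-0.919, -0.207, -0.335], [-0.195, 0.978, -0.071], [0.343, 0.0, -0.939]]
force: [0.6, 1.3, 4.1]
opening: 0.733
```

```bash
python3 - <<'E'
from h import *
s=st();r=rel(.2125,[.613,.2125,.0883],Rp(-1.9,20))
P,R=place(r,.054,.0);go(P,R,ang=3.5);im,r=held(.2125,[.613,.2125,.0883]);cv2.imwrite("pics/w13.png",im);edges(im)
E
```

```text
t 28.15 p [ 0.4517 -0.2004  0.0556] z [-0.335 -0.071 -0.939] y [-0.207  0.978  0.   ] F [0.6 1.3 4.1] op 63.7 q [ -28.9   42.2   95.9  -15.3   58.3 -120.9]
d(mm) [ 0.   0.7 -1. ] rv(deg) [-0.01 -0.05  0.04] | rows 1 each [0.0008, 0.015, -0.0201] [-6e-05, -0.00029, 0.00024]
corners expected [[259.4, 115.6], [383.4, 115.7]]
seen cols 262 386 near row 119
```

Request:
{"name": "play_rows", "arguments": {"plan": [[[0,0,0,0,0,0,1],[0,0,0,0,0,0,1],[0,0,0,0,0,0,1],[0,0,0,0,0,0,1],[0,0,0.2,0,0,0,1],[0,0,0.5,0,0,0,1],[0,0,0.7,0,0,0,1],[0,0,0.5,0,0,0,1],[0,0,0.2,0,0,0,1],[0,0,0,0,0,0,1],[0,0,0,0,0,0,1],[0,0,0,0,0,0,1]]]}}

```text
time_s: 29.4
position: [0.4508, -0.2001, 0.1586]
tcp_rot: [[-0.918, -0.207, -0.338], [-0.196, 0.978, -0.069], [0.345, 0.002, -0.939]]
force: [-0.4, 0.0, -0.1]
opening: 1.0
```

```bash
python3 - <<'E'
from h import *
s=st();im=capture("wrist")[:,:,::-1].copy();cv2.imwrite("pics/w14.png",im);near(.069,im,s);edges(im,200)
go(prack(.3118,.06,-.003),Rp(-1.9,20))
E
```

```text
t 29.4 p [ 0.4508 -0.2001  0.1586] z [-0.338 -0.069 -0.939] y [-0.207  0.978  0.002] F [-0.4  0.  -0.1] op 87.0 q [ -28.9   33.    92.8  -13.8   70.3 -124.4]
expect [[283.6, 157.2], [360.2, 157.2]]
rows y-,y+ [[172, np.float64(-31.6), np.float64(32.6)], [180, np.float64(-31.5), np.float64(44.2)], [188, np.float64(-31.5), np.float64(45.0)], [196, np.float64(-31.4), np.float64(44.1)], [204, np.float64(-32.2), np.float64(43.2)], [212, np.float64(-32.1), np.float64(43.9)], [220, np.float64(-32.1), np.float64(43.9)], [228, np.float64(-32.0), np.float64(44.6)], [236, np.float64(-81.3), np.float64(42.9)]]
near x [np.float64(-74.3), np.float64(-74.3), np.float64(-74.3), np.float64(-74.3)]
seen cols 284 361 near row 159
d(mm) [127.5 513.1 -24.6] rv(deg) [  3.4  -40.13 -13.34] | rows 12 each [0.2125, 0.8552, -0.0409] [0.00158, -0.01858, -0.00618]
```

Request:
{"name": "play_rows", "arguments": {"plan": [[[0.19,0.85,0.1,0.0016,-0.0186,-0.0062,1],[0.19,0.85,0.1,0.0016,-0.0186,-0.0062,1],[0.19,0.85,0,0.0016,-0.0186,-0.0062,1],[0.19,0.85,0,0.0016,-0.0186,-0.0062,1],[0.19,0.85,0,0.0016,-0.0186,-0.0062,1],[0.19,0.85,0,0.0016,-0.0186,-0.0062,1],[0.19,0.85,0,0.0016,-0.0186,-0.0062,1],[0.19,0.85,0,0.0016,-0.0186,-0.0062,1],[0.19,0.85,0,0.0016,-0.0186,-0.0062,1],[0.19,0.85,0,0.0016,-0.0186,-0.0062,1],[0.19,0.85,0,0.0016,-0.0186,-0.0062,1],[0.19,0.85,0,0.0016,-0.0186,-0.0062,1]]]}}

```text
time_s: 30.65
position: [0.5653, 0.311, 0.1686]
tcp_rot: [[-0.938, 0.035, 0.345], [0.033, 0.999, -0.013], [-0.345, -0.001, -0.939]]
force: [2.1, -0.1, -0.8]
opening: 1.004
```

```bash
python3 - <<'E'
from h import *
s=st();go(prack(.3118,.03,-.003),Rp(-1.9,20))
E
```

```text
t 30.65 p [0.5653 0.311  0.1686] z [ 0.345 -0.013 -0.939] y [ 0.035  0.999 -0.001] F [ 2.1 -0.1 -0.8] op 87.4 q [ 22.9  30.6  95.9 -14.4  35.9 -54.6]
d(mm) [ 32.4   1.3 -57.5] rv(deg) [0.05 0.19 0.13] | rows 2 each [0.3241, 0.0134, -0.5754] [0.00014, 0.00054, 0.00037]
```

Request:
{"name": "play_rows", "arguments": {"plan": [[[0.31,0,-0.57,0.0001,0.0005,0.0004,1],[0.31,0,-0.57,0.0001,0.0005,0.0004,1],[0.097,-0.003,-0.12,0,0,0,1],[0.097,-0.003,-0.12,0,0,0,1],[0.097,-0.003,-0.12,0,0,0,1],[0.097,-0.003,-0.12,0,0,0,1],[0,0,0,0,0,0,1],[0,0,0,0,0,0,1],[0,0,0,0,0,0,1]]]}}

```text
time_s: 31.55
position: [0.6161, 0.3089, 0.0895]
tcp_rot: [[-0.939, 0.032, 0.342], [0.031, 0.999, -0.011], [-0.343, 0.0, -0.939]]
force: [0.5, 0.2, 0.2]
opening: 1.0
```

```bash
python3 - <<'E'
from h import *
s=st();go(prack(.3118,.001,-.003),Rp(-1.9,20))
E
```

```text
t 31.55 p [0.6161 0.3089 0.0895] z [ 0.342 -0.011 -0.939] y [0.032 0.999 0.   ] F [0.5 0.2 0.2] op 87.0 q [ 20.7  39.9  92.6 -15.3  29.8 -55.3]
d(mm) [ 0.2  2.9 -0.7] rv(deg) [-0.02  0.04 -0.04] | rows 1 each [0.0036, 0.0571, -0.0138] [-0.0001, 0.0002, -0.00024]
```

Request:
{"name": "play_rows", "arguments": {"plan": [[[0.004,0.056,-0.014,0,0,0,1],[0,0,0,0,0,0,1],[0,0,0,0,0,0,-1],[0,0,0,0,0,0,-1],[0,0,0,0,0,0,-1],[0,0,0,0,0,0,-1],[0,0,0,0,0,0,-1],[0,0,0,0,0,0,-1],[0,0,0,0,0,0,-1]]]}}

```text
time_s: 32.45
position: [0.6163, 0.3117, 0.0881]
tcp_rot: [[-0.939, 0.032, 0.342], [0.03, 0.999, -0.011], [-0.342, -0.0, -0.94]]
force: [-0.8, 0.4, -0.3]
opening: 0.728
```

Request:
{"name": "play_rows", "arguments": {"plan": [[[0.074,-0.0025,0.062,0,0,0,-1],[0.074,-0.0025,0.062,0,0,0,-1],[0.074,-0.0025,0.062,0,0,0,-1],[0.074,-0.0025,0.062,0,0,0,-1],[0.074,-0.0025,0.062,0,0,0,-1],[0,0,0,0,0,0,-1],[0,0,0,0,0,0,-1]]]}}

```text
time_s: 33.15
position: [0.6355, 0.3111, 0.1042]
tcp_rot: [[-0.939, 0.032, 0.343], [0.031, 0.999, -0.011], [-0.343, 0.001, -0.939]]
force: [-1.1, 0.7, 1.3]
opening: 0.734
```

Request:
{"name": "play_rows", "arguments": {"plan": [[[-0.064,0.002,0.077,0,0,0,-1],[-0.064,0.002,0.077,0,0,0,-1],[-0.077,0.0025,0.092,0,0,0,-1],[-0.077,0.0025,0.092,0,0,0,-1],[-0.077,0.0025,0.092,0,0,0,-1],[-0.128,0.004,0.153,0,0,0,-1],[-0.128,0.004,0.153,0,0,0,-1],[-0.2,0.006,0.3,0,0,0,-1],[-0.2,0.006,0.4,0,0,0,-1],[-0.2,0.006,0.4,0,0,0,-1]]]}}

```text
time_s: 34.15
position: [0.5731, 0.3129, 0.1964]
tcp_rot: [[-0.939, 0.032, 0.341], [0.03, 0.999, -0.011], [-0.342, -0.0, -0.94]]
force: [0.5, -0.4, -0.2]
opening: 0.728
```

```bash
python3 - <<'E'
from h import *
s=st();im,r=held(.3118,[.6163,.3117,.0881]);cv2.imwrite("pics/w15.png",im);edges(im)
P,R=place(r,.069,.08);go(P,R,ang=3.5);print(r[0])
E
```

```text
t 34.15 p [0.5731 0.3129 0.1964] z [ 0.341 -0.011 -0.94 ] y [ 0.032  0.999 -0.   ] F [ 0.5 -0.4 -0.2] op 63.4 q [ 22.7  28.9  93.4 -12.7  40.1 -57. ]
corners expected [[259.4, 116.3], [383.5, 116.4]]
seen cols 262 385 near row 119
d(mm) [-121.6 -513.6  -50.7] rv(deg) [-3.7  40.16 13.27] | rows 13 each [-0.1871, -0.7901, -0.0781] [-0.00158, 0.01716, 0.00567]
[-3.47234679e-03 -2.60193709e-05  4.33371057e-04]
```

Request:
{"name": "play_rows", "arguments": {"plan": [[[-0.2,-0.855,0,-0.0016,0.0186,0.0061,-1],[-0.2,-0.855,0,-0.0016,0.0186,0.0061,-1],[-0.2,-0.855,0,-0.0016,0.0186,0.0061,-1],[-0.2,-0.855,0,-0.0016,0.0186,0.0061,-1],[-0.2,-0.855,0,-0.0016,0.0186,0.0061,-1],[-0.2,-0.855,0,-0.0016,0.0186,0.0061,-1],[-0.2,-0.855,0,-0.0016,0.0186,0.0061,-1],[-0.2,-0.855,-0.18,-0.0016,0.0186,0.0061,-1],[-0.2,-0.855,-0.18,-0.0016,0.0186,0.0061,-1],[-0.2,-0.855,-0.18,-0.0016,0.0186,0.0061,-1],[-0.2,-0.855,-0.18,-0.0016,0.0186,0.0061,-1],[-0.2,-0.855,-0.18,-0.0016,0.0186,0.0061,-1]]]}}

```text
time_s: 35.4
position: [0.454, -0.2021, 0.1503]
tcp_rot: [[-0.918, -0.206, -0.339], [-0.194, 0.978, -0.071], [0.346, 0.001, -0.938]]
force: [0.8, -0.4, -1.0]
opening: 0.731
```

Request:
{"name": "play_rows", "arguments": {"plan": [[[0,0,0,0,0,0,-1],[0,0,0,0,0,0,-1],[0,0,0,0,0,0,-1]]]}}

```text
time_s: 35.7
position: [0.454, -0.1992, 0.1506]
tcp_rot: [[-0.918, -0.206, -0.338], [-0.194, 0.979, -0.07], [0.345, 0.002, -0.938]]
force: [0.3, -0.7, -1.4]
opening: 0.732
```

```bash
python3 - <<'E'
from h import *
s=st();r=rel(.3118,[.6163,.3117,.0881],Rp(-1.9,20))
P,R=place(r,.069,.01);go(P,R,ang=3.5);im,r=held(.3118,[.6163,.3117,.0881]);edges(im)
E
```

```text
t 35.7 p [ 0.454  -0.1992  0.1506] z [-0.338 -0.07  -0.938] y [-0.206  0.979  0.002] F [ 0.3 -0.7 -1.4] op 63.7 q [ -28.6   33.9   92.7  -13.8   69.6 -123.9]
d(mm) [ -2.4  -0.6 -71.1] rv(deg) [-0.05 -0.21  0.12] | rows 2 each [-0.0238, -0.0056, -0.7115] [-0.00013, -0.00059, 0.00033]
corners expected [[259.4, 115.7], [383.6, 115.8]]
seen cols 261 385 near row 120
```

Request:
{"name": "play_rows", "arguments": {"plan": [[[-0.01,-0.002,-0.285,0,-0.0002,0.0001,-1],[-0.01,-0.002,-0.285,0,-0.0002,0.0001,-1],[-0.01,-0.002,-0.285,0,-0.0002,0.0001,-1],[-0.01,-0.002,-0.285,0,-0.0002,0.0001,-1],[-0.01,-0.002,-0.285,0,-0.0002,0.0001,-1],[0,0,-0.07,0,0,0,-1],[0,0,-0.06,0,0,0,-1],[0,0,-0.03,0,0,0,-1],[0,0,-0.03,0,0,0,-1],[0,0,0,0,0,0,-1],[0,0,0,0,0,0,-1]]]}}

```text
time_s: 36.85
position: [0.4519, -0.2005, 0.0707]
tcp_rot: [[-0.919, -0.207, -0.335], [-0.194, 0.978, -0.071], [0.342, 0.0, -0.94]]
force: [0.7, 1.7, 6.0]
opening: 0.733
```

```bash
python3 - <<'E'
from h import *
s=st();r=rel(.3118,[.6163,.3117,.0881],Rp(-1.9,20))
P,R=place(r,.069,.0);go(P,R,ang=3.5);im,r=held(.3118,[.6163,.3117,.0881]);edges(im)
E
```

```text
t 36.85 p [ 0.4519 -0.2005  0.0707] z [-0.335 -0.071 -0.94 ] y [-0.207  0.978  0.   ] F [0.7 1.7 6. ] op 63.7 q [ -28.9   40.7   95.6  -15.    60.  -121.4]
d(mm) [-0.3  0.8 -1.3] rv(deg) [-0.01 -0.02  0.06] | rows 1 each [-0.005, 0.0158, -0.025] [-4e-05, -0.00013, 0.00032]
corners expected [[259.4, 115.7], [383.6, 115.8]]
seen cols 262 386 near row 120
```

Request:
{"name": "play_rows", "arguments": {"plan": [[[0,0,0,0,0,0,1],[0,0,0,0,0,0,1],[0,0,0,0,0,0,1],[0,0,0,0,0,0,1],[0,0,0.2,0,0,0,1],[0,0,0.5,0,0,0,1],[0,0,0.8,0,0,0,1],[0,0,0.8,0,0,0,1],[0,0,0.6,0,0,0,1],[0,0,0.4,0,0,0,1],[0,0,0.2,0,0,0,1],[0,0,0,0,0,0,1]]]}}

```text
time_s: 38.1
position: [0.4521, -0.2009, 0.2461]
tcp_rot: [[-0.92, -0.207, -0.333], [-0.194, 0.978, -0.072], [0.341, -0.002, -0.94]]
force: [0.0, 0.4, -0.7]
opening: 0.999
```

```bash
python3 - <<'E'
from h import *
st();go([.50,-.32,.30],Rdown(4),ang=3.5)
E
```

```text
t 38.1 p [ 0.4521 -0.2009  0.2461] z [-0.333 -0.072 -0.94 ] y [-0.207  0.978 -0.002] F [ 0.   0.4 -0.7] op 87.0 q [ -28.9   26.5   88.1  -13.1   80.9 -127. ]
d(mm) [  47.9 -119.1   53.9] rv(deg) [  2.86 -19.73  -7.86] | rows 7 each [0.1368, -0.3403, 0.1539] [0.00227, -0.01565, -0.00624]
```

Request:
{"name": "play_rows", "arguments": {"plan": [[[0.12,-0.3,0.13,0.002,-0.0137,-0.0055,1],[0.12,-0.3,0.13,0.002,-0.0137,-0.0055,1],[0.12,-0.3,0.13,0.002,-0.0137,-0.0055,1],[0.12,-0.3,0.13,0.002,-0.0137,-0.0055,1],[0.12,-0.3,0.13,0.002,-0.0137,-0.0055,1],[0.12,-0.3,0.13,0.002,-0.0137,-0.0055,1],[0.12,-0.3,0.13,0.002,-0.0137,-0.0055,1],[0.12,-0.3,0.13,0.002,-0.0137,-0.0055,1],[0,0,0,0,0,0,1],[0,0,0,0,0,0,1],[0,0,0,0,0,0,1]]]}}

```text
time_s: 39.2
position: [0.499, -0.3192, 0.2954]
tcp_rot: [[-0.998, -0.07, -0.005], [-0.07, 0.998, 0.005], [0.005, 0.005, -1.0]]
force: [0.4, 0.2, -0.0]
opening: 1.0
```

```bash
python3 - <<'E'
from h import *
s=st();im=capture("wrist")[:,:,::-1].copy();cv2.imwrite("pics/w16.png",im)
import pickle;pickle.dump(s,open("w16.pkl","wb"))
E
```

```text
t 39.2 p [ 0.499  -0.3192  0.2954] z [-0.005  0.005 -1.   ] y [-0.07   0.998  0.005] F [ 0.4  0.2 -0. ] op 87.0 q [ -43.4   23.6   81.5   -0.    75.3 -137.4]
```

View pics/w16.png

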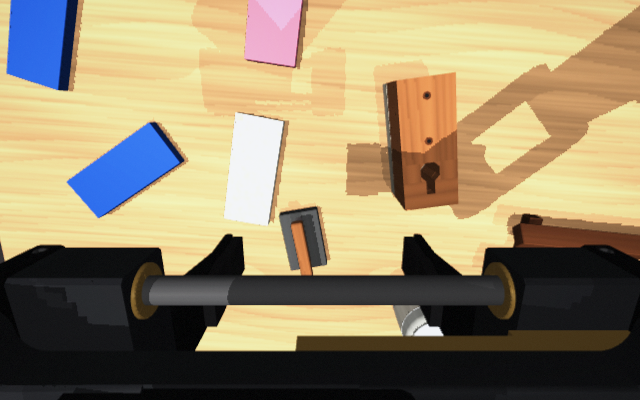

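```bash
python3 - <<'E'
from h import *
import pickle;s=pickle.load(open("w16.pkl","rb"));c=cam("wrist",s);im=cv2.imread("pics/w16.png");hsv=cv2.cvtColor(im,cv2.COLOR_BGR2HSV)
for b in blobs((hsv[...,1]<40)&(hsv[...,2]>200),1500):
    x,y,w,h=cv2.boundingRect(b)
    if y<200:print("cover",(x,y,w,h),rectpose(c,cv2.convexHull(b),.018))
F=Rflat(BY);print("pile top corners expected",proj(c,[np.r_[BASE,.084]+F@[x,y,0] for x,y in[(-.075,-.032),(-.075,.032),(.075,.032),(.075,-.032)]]).round(1).tolist())
m=cv2.inRange(hsv,(5,130,60),(16,255,255));m[:,:384]=0;m[:,475:]=0;m[:60]=0;m[225:]=0
m=(cv2.inRange(hsv,(8,140,100),(14,255,255)));m[:,:388]=0;m[:,475:]=0;m[:60]=0;m[225:]=0
for b in blobs(m,1000):print("pile",cv2.boundingRect(b),cv2.approxPolyDP(cv2.convexHull(b),5,True)[:,0].tolist(),rectpose(c,cv2.convexHull(b),.084))
# weight block top (dark) 
m=(hsv[...,2]<110)&(hsv[...,1]<90);m[:200]=False;m[246:]=False;m[:,:270]=False;m[:,335:]=False
for b in blobs(m,100):print("w",cv2.boundingRect(b))
h=cv2.inRange(hsv,(5,130,120),(16,255,255));h[:200]=0;h[275:]=0;h[:,:270]=0;h[:,335:]=0
for b in blobs(h,50):
    p=b[:,0];print("handle",cv2.boundingRect(b),rectpose(c,b,.056))
for z in(.018,):
    print("block corners",cast(c,[(280,212),(318,207),(328,263)],(0,0,z)).round(4).tolist())
go([.5153,-.4132,.08],Rdown(-6.6),ang=3.5)
E
```

```text
cover (224, 113, 59, 113) (array([ 0.5151, -0.4138]), array([0.1499, 0.0633]), -6.7)
pile top corners expected [[396.0, 79.1], [455.3, 70.5], [458.5, 202.7], [405.3, 209.8]]
pile (396, 73, 63, 137) [[454, 73], [458, 203], [405, 209], [396, 80]] (array([ 0.4559, -0.1993]), array([0.1496, 0.0646]), 11.8)
w (280, 207, 44, 39)
handle (291, 223, 21, 52) (array([ 0.609 , -0.3388]), array([0.0771, 0.0149]), 13.8)
block corners [[0.5708, -0.3731, 0.018], [0.5595, -0.3196, 0.018], [0.6459, -0.2988, 0.018]]
d(mm) [  16.1  -94.  -215.6] rv(deg) [ -0.27  -0.25 -10.65] | rows 6 each [0.0536, -0.3132, -0.7186] [-0.00025, -0.00023, -0.00986]
```

Request:
{"name": "play_rows", "arguments": {"plan": [[[0.04,-0.237,-0.3,-0.0002,-0.0002,-0.0074,1],[0.04,-0.237,-0.5,-0.0002,-0.0002,-0.0074,1],[0.04,-0.237,-0.6,-0.0002,-0.0002,-0.0074,1],[0.04,-0.237,-0.6,-0.0002,-0.0002,-0.0074,1],[0.04,-0.237,-0.6,-0.0002,-0.0002,-0.0074,1],[0.04,-0.237,-0.6,-0.0002,-0.0002,-0.0074,1],[0.04,-0.237,-0.6,-0.0002,-0.0002,-0.0074,1],[0.04,-0.237,-0.5,-0.0002,-0.0002,-0.0074,1],[0,0,0,0,0,0,1],[0,0,0,0,0,0,1],[0,0,0,0,0,0,1]]]}}

```text
time_s: 40.35
position: [0.5161, -0.4154, 0.0827]
tcp_rot: [[-0.993, 0.115, 0.003], [0.115, 0.993, -0.004], [-0.004, -0.003, -1.0]]
force: [0.4, -0.2, 0.1]
opening: 0.997
```

```bash
python3 - <<'E'
from h import *
s=st();im=capture("wrist")[:,:,::-1].copy();cv2.imwrite("pics/w17.png",im);c=cam("wrist",s)
hsv=cv2.cvtColor(im,cv2.COLOR_BGR2HSV);m=(hsv[...,1]<40)&(hsv[...,2]>190);m[240:]=False;m[:,:200]=False;m[:,440:]=False
for b in blobs(m,1000):
    x,y,w,h=cv2.boundingRect(b);print((x,y,w,h))
F=Rflat(-6.7);print("exp",proj(c,[np.array([.5151,-.4138,.018])+F@[-.075,k,0] for k in(-.032,.032)]).round(1).tolist())
go([.5151,-.4138,.004],Rdown(-6.7),ang=3.5)
E
```

```text
t 40.35 p [ 0.5161 -0.4154  0.0827] z [ 0.003 -0.004 -1.   ] y [ 0.115  0.993 -0.003] F [ 0.4 -0.2  0.1] op 86.7 q [ -48.5   42.5   82.7    0.    54.5 -131.9]
(283, 208, 84, 32)
(278, 108, 94, 75)
exp [[276.8, 106.9], [372.3, 107.1]]
d(mm) [ -1.2   1.7 -79.2] rv(deg) [ 0.25  0.23 -0.08] | rows 2 each [-0.0118, 0.0167, -0.7924] [0.0007, 0.00064, -0.00022]
```

Request:
{"name": "play_rows", "arguments": {"plan": [[[-0.005,0.007,-0.3,0.0001,0.0001,0,1],[-0.005,0.007,-0.3,0.0001,0.0001,0,1],[-0.005,0.007,-0.3,0.0001,0.0001,0,1],[-0.005,0.007,-0.3,0.0001,0.0001,0,1],[-0.005,0.007,-0.3,0.0001,0.0001,0,1],[0,0,-0.07,0,0,0,1],[0,0,0,0,0,0,1],[0,0,0,0,0,0,1]]]}}

```text
time_s: 41.2
position: [0.5146, -0.4139, 0.0032]
tcp_rot: [[-0.993, 0.116, 0.001], [0.116, 0.993, -0.002], [-0.002, -0.001, -1.0]]
force: [-0.4, 0.6, 0.1]
opening: 0.995
```

Request:
{"name": "play_rows", "arguments": {"plan": [[[0,0,0,0,0,0,-1],[0,0,0,0,0,0,-1],[0,0,0,0,0,0,-1],[0,0,0,0,0,0,-1],[0,0,0,0,0,0,-1],[0,0,0,0,0,0,-1],[0,0,0,0,0,0,-1]]]}}

```text
time_s: 41.9
position: [0.5144, -0.4138, 0.0035]
tcp_rot: [[-0.993, 0.116, 0.001], [0.116, 0.993, -0.001], [-0.001, -0.001, -1.0]]
force: [-1.1, 0.4, 2.1]
opening: 0.734
```

```bash
python3 - <<'E'
from h import *
s=st();im=capture("wrist")[:,:,::-1].copy();cv2.imwrite("pics/w18.png",im);c=cam("wrist",s)
hsv=cv2.cvtColor(im,cv2.COLOR_BGR2HSV);m=(hsv[...,1]<40)&(hsv[...,2]>190);m[240:]=False;m[:,:200]=False;m[:,440:]=False
for b in blobs(m,1000):print(cv2.boundingRect(b))
F=Rflat(-6.7);print("exp",proj(c,[np.array([.5151,-.4138,.018])+F@[-.075,k,0] for k in(-.032,.032)]).round(1).tolist())
# relative pose cover centre -> tcp along tool
d=Rflat(-6.7).T@(s["position"]-np.array([.5151,-.4138,0]));print("rel",d.round(4))
E
```

```text
t 41.9 p [ 0.5144 -0.4138  0.0035] z [ 0.001 -0.001 -1.   ] y [ 0.116  0.993 -0.001] F [-1.1  0.4  2.1] op 63.8 q [ -48.5   48.9   84.3   -0.    46.6 -131.8]
(332, 191, 35, 49)
(251, 115, 144, 85)
exp [[248.6, 113.2], [394.5, 113.5]]
rel [-0.0006 -0.0001  0.0035]
```

Request:
{"name": "play_rows", "arguments": {"plan": [[[0,0,0.3,0,0,0,-1],[0,0,0.7,0,0,0,-1],[0,0,0.8,0,0,0,-1],[0,0,0.8,0,0,0,-1],[-0.15,0.537,0.5,0,0,0.013,-1],[-0.15,0.537,0.2,0,0,0.013,-1],[-0.15,0.537,0,0,0,0.013,-1],[-0.15,0.537,0,0,0,0.013,-1],[-0.15,0.537,0,0,0,0.013,-1],[-0.15,0.537,0,0,0,0.013,-1],[-0.15,0.537,0,0,0,0.013,-1],[-0.15,0.537,0,0,0,0.013,-1]]]}}

```text
time_s: 43.15
position: [0.4538, -0.1976, 0.1689]
tcp_rot: [[-0.978, -0.21, 0.002], [-0.21, 0.978, -0.001], [-0.001, -0.001, -1.0]]
force: [-0.7, 0.3, -1.1]
opening: 0.729
```

Request:
{"name": "play_rows", "arguments": {"plan": [[[0,0,0,0,0,0,-1],[0,0,0,0,0,0,-1],[0,0,0,0,0,0,-1]]]}}

```text
time_s: 43.45
position: [0.4551, -0.1999, 0.1688]
tcp_rot: [[-0.978, -0.208, 0.003], [-0.208, 0.978, -0.002], [-0.002, -0.003, -1.0]]
force: [0.5, 0.6, -1.7]
opening: 0.729
```

```bash
python3 - <<'E'
from h import *
s=st();im=capture("wrist")[:,:,::-1].copy();cv2.imwrite("pics/w19.png",im)
hsv=cv2.cvtColor(im,cv2.COLOR_BGR2HSV);m=(hsv[...,1]<40)&(hsv[...,2]>150);m[240:]=False;m[:,:200]=False;m[:,440:]=False
for b in blobs(m,1000):print(cv2.boundingRect(b))
go(np.r_[BASE,.0975]+Rflat(BY)@[-.0006,0,0],Rdown(BY),ang=3.5)
E
```

```text
t 43.45 p [ 0.4551 -0.1999  0.1688] z [ 0.003 -0.002 -1.   ] y [-0.208  0.978 -0.003] F [ 0.5  0.6 -1.7] op 63.4 q [ -36.6   24.9  103.6   -0.    51.3 -138.6]
(251, 115, 144, 125)
d(mm) [ -0.7   0.9 -71.1] rv(deg) [ 0.11  0.15 -0.01] | rows 2 each [-0.0065, 0.0087, -0.711] [0.0003, 0.00041, -2e-05]
```

Request:
{"name": "play_rows", "arguments": {"plan": [[[-0.003,0.004,-0.285,0,0.0001,0,-1],[-0.003,0.004,-0.285,0,0.0001,0,-1],[-0.003,0.004,-0.285,0,0.0001,0,-1],[-0.003,0.004,-0.285,0,0.0001,0,-1],[-0.003,0.004,-0.285,0,0.0001,0,-1],[0,0,-0.07,0,0,0,-1],[0,0,-0.06,0,0,0,-1],[0,0,-0.03,0,0,0,-1],[0,0,-0.03,0,0,0,-1],[0,0,0,0,0,0,-1],[0,0,0,0,0,0,-1]]]}}

```text
time_s: 44.6
position: [0.4538, -0.198, 0.0878]
tcp_rot: [[-0.978, -0.209, 0.0], [-0.209, 0.978, -0.001], [0.0, -0.001, -1.0]]
force: [0.3, 0.3, -0.0]
opening: 0.732
```

```bash
python3 - <<'E'
from h import *
s=st();im=capture("wrist")[:,:,::-1].copy()
hsv=cv2.cvtColor(im,cv2.COLOR_BGR2HSV);m=(hsv[...,1]<40)&(hsv[...,2]>150);m[240:]=False;m[:,:200]=False;m[:,440:]=False
for b in blobs(m,1000):print(cv2.boundingRect(b))
go(np.r_[BASE,.0875]+Rflat(BY)@[-.0006,0,0],Rdown(BY),ang=3.5)
E
```

```text
t 44.6 p [ 0.4538 -0.198   0.0878] z [ 0.    -0.001 -1.   ] y [-0.209  0.978 -0.001] F [ 0.3  0.3 -0. ] op 63.7 q [-3.650e+01  3.300e+01  1.074e+02 -1.000e-01  3.960e+01 -1.385e+02]
(251, 115, 144, 125)
d(mm) [ 0.7 -1.2 -0.3] rv(deg) [ 0.06  0.01 -0.06] | rows 1 each [0.0136, -0.0243, -0.0054] [0.00036, 5e-05, -0.00033]
```

Request:
{"name": "play_rows", "arguments": {"plan": [[[0.012,-0.022,-0.02,0,0,0,-1],[0,0,0,0,0,0,-1],[0,0,0,0,0,0,1],[0,0,0,0,0,0,1],[0,0,0,0,0,0,1],[0,0,0,0,0,0,1],[0,0,0.2,0,0,0,1],[0,0,0.6,0,0,0,1],[0,0,0.9,0,0,0,1],[0,0,0.9,0,0,0,1],[0,0,0.6,0,0,0,1],[0,0,0.2,0,0,0,1]]]}}

```text
time_s: 45.85
position: [0.4558, -0.2, 0.2606]
tcp_rot: [[-0.978, -0.209, 0.006], [-0.209, 0.978, -0.006], [-0.005, -0.007, -1.0]]
force: [-0.0, 0.1, -1.0]
opening: 0.999
```

```bash
python3 - <<'E'
from h import *
st();go([.53,-.31,.31],Rdown(14),ang=3.5)
E
```

```text
t 45.85 p [ 0.4558 -0.2     0.2606] z [ 0.006 -0.006 -1.   ] y [-0.209  0.978 -0.007] F [-0.   0.1 -1. ] op 86.9 q [-3.660e+01  1.740e+01  9.760e+01 -1.000e-01  6.450e+01 -1.386e+02]
d(mm) [  74.2 -110.    49.4] rv(deg) [0.31 0.35 1.94] | rows 4 each [0.3712, -0.5498, 0.2472] [0.00043, 0.00049, 0.00269]
```

Request:
{"name": "play_rows", "arguments": {"plan": [[[0.41,-0.367,0.16,0,0,0.0018,1],[0.41,-0.367,0.16,0,0,0.0018,1],[0.41,-0.367,0.16,0,0,0.0018,1],[0.41,-0.367,0.16,0,0,0.0018,1],[0.41,-0.367,0.16,0,0,0.0018,1],[0.41,-0.367,0.16,0,0,0.0018,1],[0,0,0,0,0,0,1],[0,0,0,0,0,0,1],[0,0,0,0,0,0,1],[0,0,0,0,0,0,1]]]}}

```text
time_s: 46.85
position: [0.5762, -0.308, 0.3038]
tcp_rot: [[-0.97, -0.242, -0.002], [-0.242, 0.97, 0.001], [0.002, 0.001, -1.0]]
force: [0.3, 0.9, 0.6]
opening: 0.999
```

```bash
python3 - <<'E'
from h import *
s=st();im=capture("wrist")[:,:,::-1].copy();cv2.imwrite("pics/w20.png",im)
import pickle;pickle.dump(s,open("w20.pkl","wb"))
E
```

```text
t 46.85 p [ 0.5762 -0.308   0.3038] z [-0.002  0.001 -1.   ] y [-0.242  0.97   0.001] F [0.3 0.9 0.6] op 86.9 q [ -37.9   28.4   71.9   -0.    79.8 -141.9]
```

View pics/w20.png

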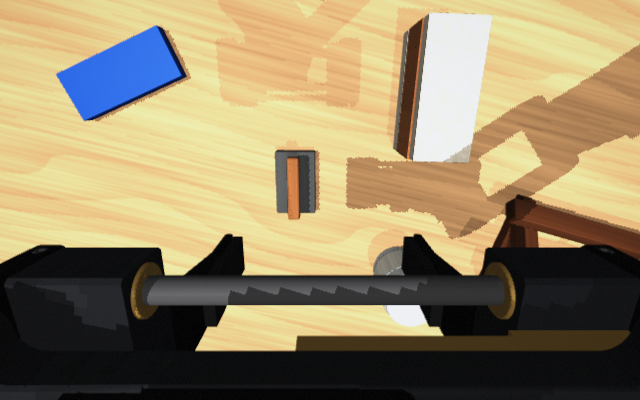

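```bash
python3 - <<'E'
from h import *
import pickle;s=pickle.load(open("w20.pkl","rb"));c=cam("wrist",s);im=cv2.imread("pics/w20.png");hsv=cv2.cvtColor(im,cv2.COLOR_BGR2HSV)
m=(hsv[...,1]<45)&(hsv[...,2]>100);m[200:]=False;m[:,:390]=False
for b in blobs(m,1500):print("cover",cv2.boundingRect(b),rectpose(c,cv2.convexHull(b),.102))
h=cv2.inRange(hsv,(5,130,120),(14,255,255));h[:140]=0;h[235:]=0;h[:,:270]=0;h[:,325:]=0
for b in blobs(h,50):print("handle",cv2.boundingRect(b),rectpose(c,b,.056))
m=(hsv[...,2]<150)&(hsv[...,1]<110);m[:140]=False;m[235:]=False;m[:,:265]=False;m[:,:265]=False;m[:,330:]=False
for b in blobs(m,100):print("block",cv2.boundingRect(b),rectpose(c,cv2.convexHull(b),.018),cv2.approxPolyDP(cv2.convexHull(b),4,True)[:,0].tolist())
E
```

```text
cover (411, 13, 81, 149) (array([ 0.4551, -0.1994]), array([0.1495, 0.0666]), 12.1)
handle (287, 158, 12, 61) (array([ 0.6118, -0.3386]), array([0.0808, 0.0143]), 12.8)
block (275, 150, 41, 63) (array([ 0.6113, -0.3381]), array([0.0898, 0.0556]), 13.9) [[277, 150], [314, 151], [314, 212], [277, 211]]
```

Request:
{"name": "play_rows", "arguments": {"plan": [[[0.1,-0.087,-0.4,0,0,-0.0003,1],[0.1,-0.087,-0.7,0,0,-0.0003,1],[0.1,-0.087,-0.7,0,0,-0.0003,1],[0.1,-0.087,-0.7,0,0,-0.0003,1],[0.1,-0.087,-0.7,0,0,-0.0003,1],[0.1,-0.087,-0.7,0,0,-0.0003,1],[0.1,-0.087,-0.4,0,0,-0.0003,1],[0,0,0,0,0,0,1],[0,0,0,0,0,0,1],[0,0,0,0,0,0,1]]]}}

```text
time_s: 47.9
position: [0.6129, -0.3399, 0.0915]
tcp_rot: [[-0.972, -0.236, 0.002], [-0.236, 0.972, -0.003], [-0.001, -0.003, -1.0]]
force: [1.7, -0.5, -0.5]
opening: 0.998
```

```bash
python3 - <<'E'
from h import *
s=st();im=capture("wrist")[:,:,::-1].copy();cv2.imwrite("pics/w21.png",im);c=cam("wrist",s)
F=Rflat(13.6);print("exp near block corners",proj(c,[np.array([.6115,-.3384,.018])+F@[-.045,k,0] for k in(-.028,.028)]).round(1).tolist(),"bar end",proj(c,[np.array([.6115,-.3384,.056])+F@[-.042,k,0] for k in(-.008,.008)]).round(1).tolist())
hsv=cv2.cvtColor(im,cv2.COLOR_BGR2HSV)
m=(hsv[...,2]<150)&(hsv[...,1]<110);m[:100]=False;m[238:]=False;m[:,:250]=False;m[:,400:]=False
for b in blobs(m,100):print("dark",cv2.boundingRect(b))
h=cv2.inRange(hsv,(5,130,90),(14,255,255));h[:100]=0;h[238:]=0;h[:,:260]=0;h[:,400:]=0
for b in blobs(h,50):print("handle",cv2.boundingRect(b))
go([.6115,-.3384,.030],Rdown(13.6),ang=3.5)
E
```

```text
t 47.9 p [ 0.6129 -0.3399  0.0915] z [ 0.002 -0.003 -1.   ] y [-0.236  0.972 -0.003] F [ 1.7 -0.5 -0.5] op 86.8 q [-3.810e+01  4.440e+01  7.610e+01 -1.000e-01  5.930e+01 -1.417e+02]
exp near block corners [[285.8, 150.1], [363.2, 150.2]] bar end [[311.5, 163.5], [337.6, 163.5]]
dark (287, 150, 76, 88)
handle (312, 166, 25, 72)
d(mm) [ -1.5   1.5 -61.7] rv(deg) [ 0.16  0.13 -0.03] | rows 2 each [-0.0145, 0.0154, -0.6169] [0.00045, 0.00036, -9e-05]
```

Matches. Descend and grip the handle.

Request:
{"name": "play_rows", "arguments": {"plan": [[[-0.005,0.005,-0.3,0.0002,0.0002,0,1],[-0.005,0.005,-0.3,0.0002,0.0002,0,1],[-0.005,0.005,-0.3,0.0002,0.0002,0,1],[-0.005,0.005,-0.3,0.0002,0.0002,0,1],[0,0,0,0,0,0,0],[0,0,0,0,0,0,-0.5],[0,0,0,0,0,0,-1],[0,0,0,0,0,0,-1],[0,0,0,0,0,0,-1],[0,0,0,0,0,0,-1],[0,0,0,0,0,0,-1],[0,0,0,0,0,0,-1]]]}}

```text
time_s: 49.15
position: [0.6112, -0.3385, 0.0296]
tcp_rot: [[-0.972, -0.235, -0.003], [-0.235, 0.972, 0.002], [0.002, 0.002, -1.0]]
force: [-0.5, 0.6, -0.5]
opening: 0.354
```

Request:
{"name": "play_rows", "arguments": {"plan": [[[0,0,0,0,0,0,-1],[0,0,0,0,0,0,-1],[0,0,0,0,0,0,-1],[0,0,0,0,0,0,-1]]]}}

```text
time_s: 49.55
position: [0.6113, -0.3389, 0.0295]
tcp_rot: [[-0.972, -0.235, -0.002], [-0.235, 0.972, 0.001], [0.002, 0.002, -1.0]]
force: [0.1, -1.1, 0.0]
opening: 0.181
```

```bash
python3 - <<'E'
from h import *
s=st();print("rel",Rflat(13.6).T@(s["position"]-np.array([.6115,-.3384,0])))
E
```

```text
t 49.55 p [ 0.6113 -0.3389  0.0295] z [-0.002  0.001 -1.   ] y [-0.235  0.972  0.002] F [ 0.1 -1.1  0. ] op 15.8 q [ -38.1   49.    77.5   -0.    53.6 -141.7]
rel [-0.00028189 -0.0004953   0.02946581]
```

Request:
{"name": "play_rows", "arguments": {"plan": [[[0,0,0,0,0,0,-1],[0,0,0,0,0,0,-1],[0,0,0.1,0,0,0,-1],[0,0,0.2,0,0,0,-1],[0,0,0.4,0,0,0,-1],[0,0,0.5,0,0,0,-1],[0,0,0.5,0,0,0,-1],[0,0,0.4,0,0,0,-1],[0,0,0.3,0,0,0,-1],[0,0,0.2,0,0,0,-1],[0,0,0,0,0,0,-1]]]}}

```text
time_s: 50.65
position: [0.6116, -0.3387, 0.1607]
tcp_rot: [[-0.972, -0.236, -0.001], [-0.236, 0.972, 0.001], [0.001, 0.001, -1.0]]
force: [0.4, -0.3, -7.7]
opening: 0.178
```

```bash
python3 - <<'E'
from h import *
s=st();im=capture("wrist")[:,:,::-1].copy();cv2.imwrite("pics/w22.png",im);c=cam("wrist",s)
R=np.array(s["tcp_rot"]);P=lambda x,y,z:s["position"]+R@[-x,y,-(z-.0295)]
print("exp block",proj(c,[P(-.045,k,.018) for k in(-.028,.028)]).round(1).tolist(),"bar",proj(c,[P(-.042,k,.056) for k in(-.008,.008)]).round(1).tolist())
hsv=cv2.cvtColor(im,cv2.COLOR_BGR2HSV)
m=(hsv[...,2]<150)&(hsv[...,1]<110);m[:60]=False;m[238:]=False;m[:,:230]=False;m[:,420:]=False
for b in blobs(m,100):print("dark",cv2.boundingRect(b))
go(np.r_[BASE,.1395+.006],Rdown(BY),ang=3.5)
E
```

```text
t 50.65 p [ 0.6116 -0.3387  0.1607] z [-0.001  0.001 -1.   ] y [-0.236  0.972  0.001] F [ 0.4 -0.3 -7.7] op 15.5 q [ -38.1   39.8   73.6   -0.    66.7 -141.7]
exp block [[269.6, 167.7], [373.1, 167.8]] bar [[302.4, 191.0], [339.5, 191.1]]
dark (272, 167, 101, 71)
d(mm) [-156.1  139.3  -14. ] rv(deg) [-0.11 -0.16 -1.62] | rows 5 each [-0.6242, 0.5572, -0.0559] [-0.00012, -0.00018, -0.0018]
```

View pics/w22.png

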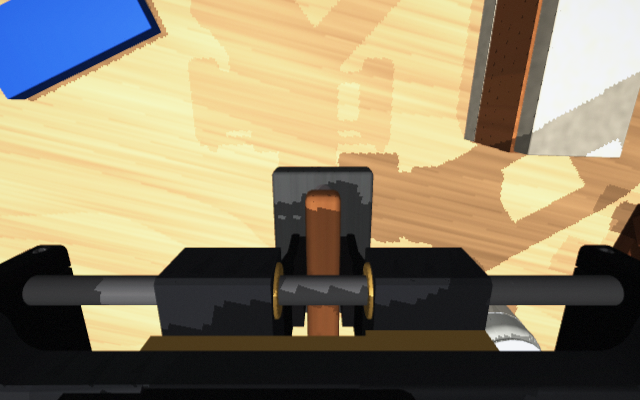

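Request:
{"name": "play_rows", "arguments": {"plan": [[[-0.25,0.22,0,0,0,-0.001,-1],[-0.4,0.36,0,0,0,-0.001,-1],[-0.44,0.39,0,0,0,-0.001,-1],[-0.44,0.39,0,0,0,-0.001,-1],[-0.44,0.39,0,0,0,-0.001,-1],[-0.44,0.39,0,0,0,-0.001,-1],[-0.4,0.36,0,0,0,-0.001,-1],[-0.25,0.22,0,0,0,-0.001,-1],[0,0,0,0,0,-0.001,-1],[0,0,0,0,0,0,-1],[0,0,0,0,0,0,-1]]]}}

```text
time_s: 51.8
position: [0.4594, -0.2036, 0.1594]
tcp_rot: [[-0.978, -0.208, -0.001], [-0.208, 0.978, 0.001], [0.001, 0.001, -1.0]]
force: [0.6, -0.3, -8.3]
opening: 0.178
```

```bash
python3 - <<'E'
from h import *
s=st();go(np.r_[BASE,.1315]+Rflat(BY)@[-.0003,-.0002,0],Rdown(BY),ang=3.5)
E
```

```text
t 51.8 p [ 0.4594 -0.2036  0.1594] z [-0.001  0.001 -1.   ] y [-0.208  0.978  0.001] F [ 0.6 -0.3 -8.3] op 15.5 q [ -36.7   26.2  103.1   -0.    50.7 -138.6]
d(mm) [ -4.7   4.3 -27.9] rv(deg) [-0.03 -0.06  0.01] | rows 1 each [-0.0936, 0.0868, -0.5589] [-0.00017, -0.00035, 5e-05]
```

Request:
{"name": "play_rows", "arguments": {"plan": [[[-0.05,0.043,-0.1,0,0,0,-1],[-0.044,0.043,-0.1,0,0,0,-1],[0,0,-0.1,0,0,0,-1],[0,0,-0.1,0,0,0,-1],[0,0,-0.05,0,0,0,-1],[0,0,-0.04,0,0,0,-1],[0,0,0,0,0,0,-1],[0,0,0,0,0,0,-1],[0,0,0,0,0,0,-1]]]}}

```text
time_s: 52.7
position: [0.4536, -0.1983, 0.1351]
tcp_rot: [[-0.978, -0.208, -0.002], [-0.208, 0.978, 0.002], [0.002, 0.002, -1.0]]
force: [-0.6, -1.2, -7.9]
opening: 0.181
```

```bash
python3 - <<'E'
from h import *
s=st();go(np.r_[BASE,.1315]+Rflat(BY)@[-.0003,-.0002,0],Rdown(BY),ang=3.5)
im=capture("wrist")[:,:,::-1].copy();cv2.imwrite("pics/w23.png",im)
E
```

```text
t 52.7 p [ 0.4536 -0.1983  0.1351] z [-0.002  0.002 -1.   ] y [-0.208  0.978  0.002] F [-0.6 -1.2 -7.9] op 15.8 q [ -36.6   28.1  105.3   -0.    46.7 -138.6]
d(mm) [ 1.1 -0.9 -3.6] rv(deg) [-0.09 -0.14 -0.  ] | rows 1 each [0.0221, -0.0185, -0.0728] [-0.00048, -0.00076, -0.0]
```

View pics/w23.png

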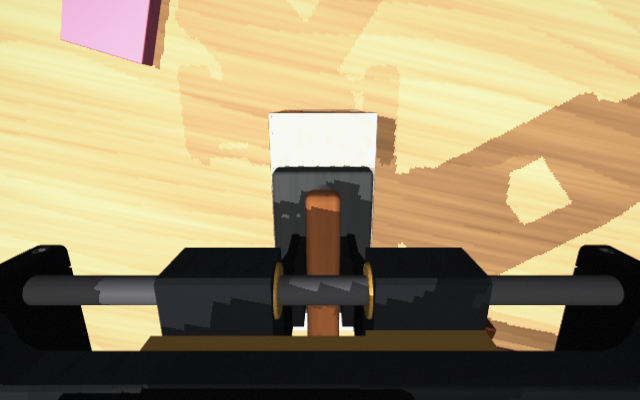

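Centred over the cover and upright. Lower 3.5 mm.

Request:
{"name": "play_rows", "arguments": {"plan": [[[0.02,-0.018,-0.025,0,0,0,-1],[0,0,-0.025,0,0,0,-1],[0,0,-0.02,0,0,0,-1],[0,0,0,0,0,0,-1],[0,0,0,0,0,0,-1]]]}}

```text
time_s: 53.25
position: [0.4545, -0.1992, 0.1315]
tcp_rot: [[-0.978, -0.208, -0.003], [-0.208, 0.978, 0.002], [0.002, 0.002, -1.0]]
force: [0.9, 0.5, -7.4]
opening: 0.185
```

Request:
{"name": "play_rows", "arguments": {"plan": [[[0,0,-0.015,0,0,0,-1],[0,0,0,0,0,0,-1],[0,0,-0.015,0,0,0,-1],[0,0,0,0,0,0,-1],[0,0,0,0,0,0,-1]]]}}

```text
time_s: 53.75
position: [0.4545, -0.1993, 0.1313]
tcp_rot: [[-0.978, -0.208, -0.002], [-0.208, 0.978, 0.001], [0.002, 0.001, -1.0]]
force: [-3.0, 0.5, 7.7]
opening: 0.181
```

Request:
{"name": "play_rows", "arguments": {"plan": [[[0,0,0.01,0,0,0,-0.4],[0,0,0,0,0,0,-0.2],[0,0,0,0,0,0,0],[0,0,0,0,0,0,0],[0,0,0,0,0,0,0],[0,0,0.2,0,0,0,0],[0,0,0.5,0,0,0,0],[0,0,0.8,0,0,0,0],[0,0,0.8,0,0,0,0],[0.5,0,0.6,0,0,0,0],[0.7,0,0.2,0,0,0,0],[0.7,0,0,0,0,0,0]]]}}

```text
time_s: 54.95
position: [0.5515, -0.1997, 0.2895]
tcp_rot: [[-0.978, -0.207, 0.003], [-0.207, 0.978, -0.002], [-0.003, -0.002, -1.0]]
force: [-0.6, -0.5, 0.2]
opening: 0.503
```

Request:
{"name": "play_rows", "arguments": {"plan": [[[0.2,0,0,0,0,0,0],[0,0,0,0,0,0,0],[0,0,0,0,0,0,0],[0,0,0,0,0,0,0]]]}}

```text
time_s: 55.35
position: [0.5578, -0.1988, 0.2851]
tcp_rot: [[-0.978, -0.207, -0.005], [-0.207, 0.978, 0.003], [0.004, 0.004, -1.0]]
force: [-0.2, -0.3, 0.2]
opening: 0.501
```

```bash
python3 - <<'E'
from h import *
s=st();im=capture("wrist")[:,:,::-1].copy();cv2.imwrite("pics/w24.png",im);c=cam("wrist",s)
F=Rflat(BY);q=lambda L,W,z:proj(c,[np.r_[BASE,z]+F@[a*L,b*W,0] for a,b in((-1,-1),(-1,1),(1,1),(1,-1))]).round(0).tolist()
print("cover exp",q(.075,.032,.102),"block exp",q(.045,.028,.12))
hsv=cv2.cvtColor(im,cv2.COLOR_BGR2HSV)
m=(hsv[...,1]<45)&(hsv[...,2]>100);m[238:]=False
for b in blobs(m,800):print("white",cv2.boundingRect(b),rectpose(c,cv2.convexHull(b),.102))
sd=capture("side")[:,:,::-1];cv2.imwrite("pics/end.png",np.vstack([im[:300],cv2.resize(sd[120:320,180:500],(640,400))[:300]]))
E
```

```text
t 55.35 p [ 0.5578 -0.1988  0.2851] z [-0.005  0.003 -1.   ] y [-0.207  0.978  0.004] F [-0.2 -0.3  0.2] op 43.6 q [ -30.4   24.1   82.4   -0.    73.9 -132.4]
cover exp [[310.0, -3.0], [378.0, -3.0], [371.0, 156.0], [311.0, 156.0]] block exp [[314.0, 28.0], [375.0, 28.0], [371.0, 129.0], [314.0, 129.0]]
white (312, 0, 68, 157) (array([ 0.4558, -0.1973]), array([0.147 , 0.0634]), 12.0)
```

View pics/end.png

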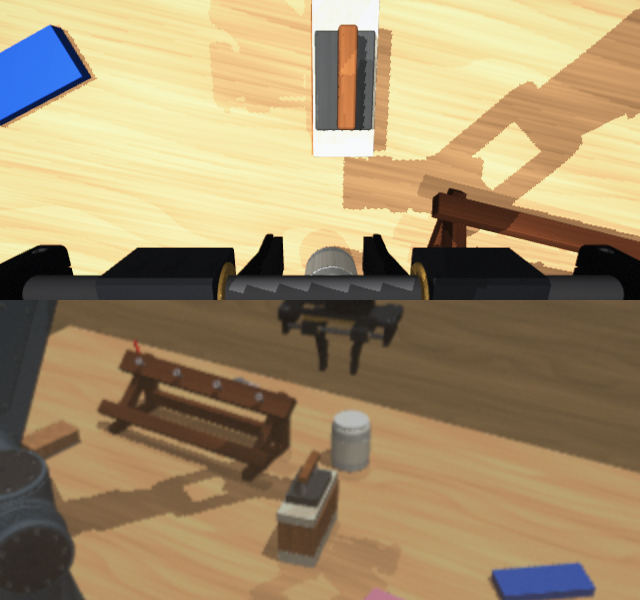

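The picture shows the weight upright and centred on the cover: the block spans columns 314–376 and rows 30–130, against an expected 314–375 and 28–129. The cover is square on the pile, the rack is empty, and the tin is standing. I'm handing in.

```bash
python3 -c "
from rig import *
print(hand_in())"
```

```text
the job is handed in; nothing more can be done
None
```

The job is done and handed in at about 55 s, with no verdict reported. All four backplates were lifted 24–25 mm up the slope, drawn straight off and laid on the base. The plain white cover went on the pile, and the steel weight on the cover.

**Forces:** the wrist sensor read no more than about 8 N at the checked points. The forces between plates and screws were not measured directly.

**Pile, before the cover went on:** its top plate measured about 1 mm off the base centre and 0.2° off its length.

**Cover:** when laid, it measured within about 1 mm and 0.1° of the base. The last picture gave about 2 mm, but the cover was cut off at the image edge there.

**Weight:** the last picture shows it upright and centred to within about 2 mm, and the arm is clear of everything.

**One check disagreed:** the first plate's position was read with a robot state taken after its picture, so it looked 2–3 mm off. The later check of the whole pile did not show this.

**Tin and sanding block:** the tin stands in the last picture, and I never moved near the sanding block. I did not re-measure either one. The weight was about 4 cm from my first rough estimate, probably the announced knock, so I re-measured it before gripping.

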